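Lay out a candle-making place

ROBOT

A 6-joint arm with a two-finger parallel gripper is mounted at the origin on the work surface. World frame = base frame: x ahead of the robot, y to its left, z up, the work surface at z = 0. Lengths are in m, angles in rad, forces in N, time in s.
With the tool pointing down it reaches from about 0.375 to 0.75 m from the base axis. Payload 9 kg.
Tool frame: the origin (TCP) lies on the centre line of the jaws, within the pads' length; the fingertips stand 11 mm ahead of it and the grasp point (between the pads) lies 8 mm behind it; z points along the fingers, y is the line along which they close (so a half turn about z gives the same grasp; the last joint's range is limited). The gripper opens to 85 mm and grips with 20 to 120 N. Pads are 22 mm wide; open, the fingers measure 114 mm over their backs; the gripper's body (76 mm by 85 mm) begins 54 mm behind the grasp point. The pads swing forward as they close: fully open they stand 13 mm farther back than shut.
Start: joints at [0.907, 0.104, 0.097, 1.564, 0, 1.353], TCP at [0.259, 0.541, 0.217] pointing down, gripper open.
Joint ranges: [-2.99, 2.99], [-0.84, 1.86], [-1.1, 1.16], [-1.84, 2.11], [-1.51, 1.56], [-3.14, 3.14]. Speed limits (rad/s): [2.22, 2.22, 2.57, 3.14, 3.14, 3.14].

INTERFACE

Orientations are given as a unit quaternion [w, x, y, z].
In Python, from station import arm gives the robot as it stands.
- The arm moves only by the tool pendant, called after "Request:" by a JSON object that holds its "api" and its "payload". Schema: {"type":"object","properties":{"moves":{"type":"array","items":{"type":"array","items":{"type":"array","items":{"type":"number"},"minItems":7,"maxItems":7},"minItems":1,"maxItems":12},"minItems":1,"maxItems":1},"grip_n":{"type":"number"},"only":{"type":"string"},"quiet":{"type":"boolean"},"lines":{"type":"string"}},"required":["moves"],"additionalProperties":false}. moves is a list that holds a single list of rows (three levels of brackets), with 1 to 12 rows, each of 7 numbers: a rotation vector rx, ry, rz in a scale on which 1.0 is 2 rad, then dx, dy, dz in a scale on which 1.0 is 0.6 m, then the finger opening in m; each row is the pose to reach, as a shift and turn from the pose commanded when the call began, along the tool's axes at that moment; what a row does not reach only later rows make up. A row lasts 1/10 s, in which the tool goes at most 0.05 m and 0.15 rad, less where a joint would pass 70% of its speed; a pose out of reach is approached as far as the arm can. The fingers move at their own pace and stop on an object; grip_n is the grip in N (left out, the last holds). Time passes only in rows, so rows that do not move let the fingers close. The tool returns the time, the measured TCP pose, the force, the opening and the grip force at its end. only (a regular expression) keeps the lines of the reply that match it, lines (a string "A,B") keeps lines A to B, and quiet returns only ok. Shift and turn numbers lie between -1 and 1, and a call with a number outside is refused. Input that does not fit is refused with a message, and nothing moves.
- arm.get_obs(): the state, without advancing time (a new reading comes with each control period).
- arm.get_image(name): name is "scene" or "top" or "wrist"; returns a dict with "image" (384x512x3 uint8, red, green, blue), "K" (3x3 intrinsics, pixels), "extrinsics" (4x4, takes a point from camera to world coordinates). Camera axes: x right, y down, z forward; pixel columns grow to the right and rows downward; lengths in m; the calibration is good to about 2 mm. A picture is of the moment at which its call begins. There is no depth.
- arm.finish_job(): hands the job in; it is judged then, once.
The state is a dict: "time_s": time; "joints": joint angles; "qd": joint speeds; "effort": joint torques, N m; "eef_pos": TCP position; "tool_rot": TCP orientation; "contact_force": force on the tool from outside, world axes, zero at the start; "ft_torque": the same for the moment, N m; "width": finger opening in m; "gripper_force": force on a finger pad.
Only numpy, scipy, OpenCV 4.12 (cv2) and the standard library are available. Lean on these libraries where they do the work, as an engineer would, in place of code of your own. Each camera call takes 0.05 s, during which the arm holds its last target. There are 200 camera calls.

TASK

Lay out the next guest's candle-making place on the grey mat, everything upright: the slate coaster flat on the mat midway between the hotplate and the mould tray with the empty tin centred on top of it, and the steel jug centred on the hotplate's dark disc with its handle pointing to the mat's front edge, the one nearest the robot. Then stand the tall amber bottle on the mat directly behind the tin (on the side away from the robot), about 30 mm clear of it, and the small white dropper bottle on the mat midway between the tin and the hotplate, level with both. Leave the kraft box and the lidded glass jar where they are.

Things in the scene. Friction and masses are not known exactly. Their poses are not given: they have to be found in the camera images.
- mat: Fixed grey work mat, 200 x 500 mm, 3 mm thick. Its x axis points away from the robot (behind), y along its long side to the robot's left; turned up to 0.12 rad. Origin: on the underside (z = 0), exactly midway between the centres of hotplate and mould tray; the sheet reaches 80 mm in front of it, 120 mm behind it, 250 mm to each side.
- hotplate: Fixed small white electric hotplate on the mat, body 140 (x) x 130 (y) mm, with a dark round disc of radius 53 mm centred on it, its top 60 mm above the origin. Origin: centre of the underside (z = 3 mm), 175 mm from the mat's origin along the mat's y, to the left or the right. A knob stands 15 mm out of its front (-x) face. Yaw within 0.08 rad of the mat's.
- mould: Fixed pale blue mould tray on the mat with 4 x 4 round shallow wells, 140 (x) x 130 (y) x 20 mm; origin: centre of the underside, 175 mm from the mat's origin across from the hotplate.
- coaster: Loose round dark grey slate coaster, diameter 60 mm, 10 mm thick, lying flat on the table; origin: centre of the underside, z up. About 75 g.
- tin: Loose empty round aluminium tin, open on top, diameter 54 mm, 40 mm high, wall 2.5 mm, rigid; origin: centre of the underside, z up. About 50 g.
- jug: Loose rigid steel melting jug, open round cup, diameter 58 mm, 80 mm high, about 160 g. Its straight black-ended handle (14 mm thick) leaves the wall near the rim along the jug's own -x and ends 102 mm from the cup's axis, 66 to 87 mm above the origin. Origin: centre of the cup's underside, z up. At the start the handle points towards the robot (-x) within 0.5 rad.
- tall_bottle: Loose tall round amber fragrance bottle, diameter 32 mm up to 62 mm, then neck and black cap (diameter 24 mm) up to 90 mm; origin: centre of the underside, z up. About 90 g.
- dropper: Loose small white dropper bottle, diameter 26 mm up to 34 mm, then a narrower pointed cap (18 mm at its foot) up to 55 mm; origin: centre of the underside, z up. About 30 g.
- kraft_box: Bystander: loose brown kraft paper box, 110 (x) x 80 (y) x 45 mm, on the table beside one end of the mat; origin: centre of the underside.
- jar: Bystander: loose clear glass jar with an aluminium lid, diameter 64 mm, 75 mm high, on the table beside the other end of the mat; origin: centre of the underside.
Not all that is in view belongs to the job. Several things have the shape of the tin; the one meant has the colours described above.

How it is judged:
At the end, for the whole second after the job is handed in: All released, upright, at rest. Coaster within 15 mm of mid-mat, tin on it within 10; jug on disc within 15, handle front within 0.35 rad; tall bottle behind tin, centres 55-100 apart, within 25 of mid-line; dropper 45-97 from tin and 80-126 from hotplate centre, within 22 of their line (x of coaster in the frame of mat between -0.015 and 0.015 m and y of coaster in the frame of mat between -0.015 and 0.015 m and height (world z) of each of coaster, tall_bottle, dropper below 0.006 m and horizontal distance between tin and coaster below 0.01 m and z of tin in the frame of coaster between 0.007 and 0.013 m and horizontal distance between jug and hotplate below 0.015 m and z of jug in the frame of hotplate between 0.057 and 0.063 m and angle between the x axis of jug and the x axis of mat, either way round below 0.35 rad and x of tall_bottle in the frame of jug above -0.03 m and horizontal distance between tall_bottle and tin between 0.055 and 0.1 m and y of tall_bottle in the frame of mat between -0.025 and 0.025 m and x of tall_bottle in the frame of mat above 0.04 m and horizontal distance between dropper and tin between 0.045 and 0.097 m and horizontal distance between dropper and hotplate between 0.08 and 0.126 m and x of dropper in the frame of mat between -0.022 and 0.022 m and angle between each of coaster, tin, jug, tall_bottle, dropper's own z axis and vertical below 0.1 rad and linear speed of each of coaster, tin, jug, tall_bottle, dropper below 0.02 m/s and angular speed of each of coaster, tin, jug, tall_bottle, dropper below 0.2 rad/s); the robot touches nothing.
It fails at once if the kraft box is displaced by more than 20 mm (distance of kraft_box from where it was at the start of the episode above 0.02 m).
It fails at once if the glass jar is displaced by more than 20 mm (distance of jar from where it was at the start of the episode above 0.02 m).
It also fails if it takes over 141 s, if anything falls off the work surface, if the arm or the gripper's body presses on something with over 40 N, if the wrist force passes 120 N, or if a joint passes its speed limit or range.

## Working session

There is one attempt and no reset: what is moved stays moved. The work goes in short steps, Python scripts to look and compute and a tool call to move; the robot and the scene stay as the last step left them, time stands still between calls to the robot, and variables do not carry over. Pictures are saved under pics/ and viewed, at most 14 in all, crops included, and the job is handed in when it is done.

```bash
ls; mkdir -p pics; python3 - <<'E'
from station import arm
import cv2,numpy as np
for n in("top","scene"):
    d=arm.get_image(n);cv2.imwrite(f"pics/{n}0.png",d["image"][:,:,::-1]);np.savez(f"{n}0.npz",**{k:d[k] for k in("image","K","extrinsics")})
    print(n,d["K"].round(1).tolist(),d["extrinsics"].round(3).tolist())
print(arm.get_obs())
E
```

```text
pics
top [[418.2, 0.0, 253.2], [0.0, 418.2, 193.8], [0.0, 0.0, 1.0]] [[0.058, -0.974, 0.218, 0.227], [-0.998, -0.057, 0.011, -0.014], [0.002, -0.219, -0.976, 1.221], [0.0, 0.0, 0.0, 1.0]]
scene [[498.5, 0.0, 257.7], [0.0, 498.5, 193.4], [0.0, 0.0, 1.0]] [[0.842, 0.418, -0.341, 0.934], [0.539, -0.635, 0.554, -0.714], [0.015, -0.65, -0.76, 1.03], [0.0, 0.0, 0.0, 1.0]]
{'time_s': 0.1, 'joints': array([9.07304352e-01, 1.04634286e-01, 9.65757456e-02, 1.56389540e+00,
       5.10373133e-06, 1.35313270e+00]), 'qd': array([ 0.00075273, -0.00142776,  0.00152927,  0.00161833, -0.00030044,
        0.00102098]), 'effort': array([ 5.46821873e-03, -5.58209145e+01,  5.04718781e+01,  1.30991649e-02,
       -3.08954986e-04,  1.12395324e-05]), 'eef_pos': array([0.25850362, 0.54112367, 0.21601899]), 'tool_rot': array([-2.49147024e-04,  2.21072593e-01,  9.75257183e-01, -5.22444863e-04]), 'contact_force': array([ 0.46033839, -0.05211443, -0.33025406]), 'ft_torque': array([-0.04861329,  0.00771482,  0.07244713]), 'gripper_force': 0.0, 'width': 0.08538875196776724}
```

View pics/top0.png

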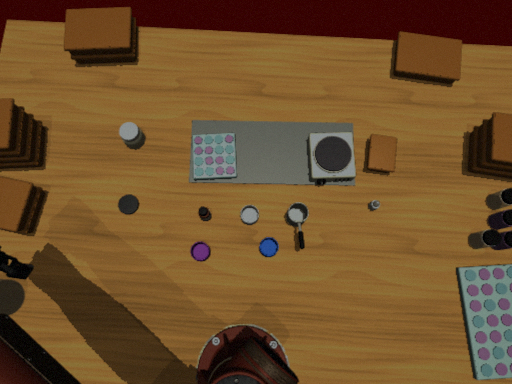

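View pics/scene0.png

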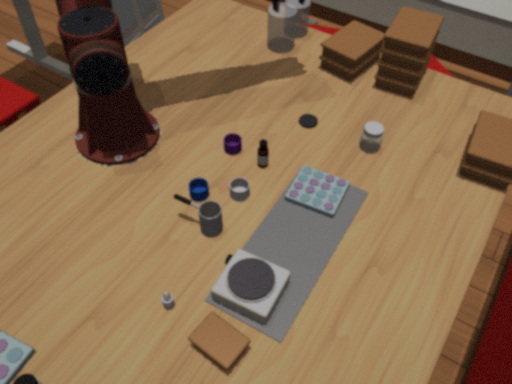

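The top view shows these candidates for "tin":
- A silver tin at (249,215), which fits "aluminium".
- A blue tin at (268,247) and a purple tin at (201,251), which are decoys.

The other objects in the top view:

| Object | Pixel position |
|---|---|
| Coaster | (129,204) |
| Tall bottle | (204,213) |
| Jug | (297,213), handle to (300,243) |
| Dropper | (374,205) |
| Hotplate disc | (333,154) |
| Mould | (214,156) |
| Box | (381,153) |
| Jar | (131,134) |

In the scene view, the silver tin is at (240,188), the blue at (199,188), the purple at (233,144) and the jug at (210,218).

I'll confirm the tin in an enlarged crop and measure the fixed layout.

```bash
cat > h.py <<'E'
import numpy as np, cv2
from scipy.spatial.transform import Rotation as R
def load(n): d=np.load(n); return d["image"],d["K"],d["extrinsics"]
def ray(K,E,uv):
    d=E[:3,:3]@np.linalg.solve(K,[uv[0],uv[1],1.]); return E[:3,3],d/np.linalg.norm(d)
def plane(K,E,uv,z):
    o,d=ray(K,E,uv); return o+d*(z-o[2])/d[2]
def tri(a,b):
    (o1,d1),(o2,d2)=a,b
    A=np.stack([d1,-d2],1); t=np.linalg.lstsq(A,o2-o1,rcond=None)[0]
    p,q=o1+t[0]*d1,o2+t[1]*d2; return (p+q)/2,np.linalg.norm(p-q)
def proj(K,E,P):
    c=E[:3,:3].T@(np.asarray(P)-E[:3,3]); return (K@c/c[2])[:2]
def delta(obs,pos,yaw=None):
    """shift in tool axes to reach pos; yaw of tool y axis if given -> rz"""
    q=obs["tool_rot"]; r=R.from_quat([q[1],q[2],q[3],q[0]])
    s=r.inv().apply(np.asarray(pos)-obs["eef_pos"]); ty=r.apply([0,1,0])
    rz=None
    if yaw is not None:
        d=yaw-np.arctan2(ty[1],ty[0]); d=(d+np.pi/2)%np.pi-np.pi/2; rz=-d
    return s,rz
E
python3 - <<'E'
from h import *
from station import arm
im,K,E=load("top0.npz")
d=arm.get_image("wrist");cv2.imwrite("pics/w0.png",d["image"][:,:,::-1])
q=arm.get_obs();r=R.from_quat(q["tool_rot"][[1,2,3,0]]).as_matrix()
print("cam in tool",(r.T@(d["extrinsics"][:3,3]-q["eef_pos"])).round(4),(r.T@d["extrinsics"][:3,:3]).round(3).tolist(),d["K"].round(1).tolist())
c=im[185:265,180:320];cv2.imwrite("pics/tincrop.png",cv2.resize(c,None,fx=5,fy=5,interpolation=cv2.INTER_CUBIC)[:,:,::-1])
for n,uv,z in [("coaster",(129,204),.01),("bottle",(204,213),.09),("tin",(249,215),.04),("jug",(297,212),.08),("jh",(300,243),.08),("drop",(374,205),.05),("hot",(333,154),.063),("mould",(214,156),.023),("blue",(268,247),.04),("purple",(201,251),.04)]:
    print(n,plane(K,E,uv,z).round(3))
E
```

```text
cam in tool [ 0.0725  0.0006 -0.1567] [[-0.0, -0.958, -0.286], [1.0, -0.0, 0.0], [-0.0, -0.286, 0.958]] [[303.7, 0.0, 251.3], [0.0, 303.7, 192.1], [0.0, 0.0, 1.0]]
coaster [0.446 0.363 0.01 ]
bottle [0.418 0.13  0.09 ]
tin [0.429 0.007 0.04 ]
jug [ 0.438 -0.126  0.08 ]
jh [ 0.353 -0.137  0.08 ]
drop [ 0.477 -0.348  0.05 ]
hot [ 0.618 -0.226  0.063]
mould [0.604 0.123 0.023]
blue [ 0.341 -0.052  0.04 ]
purple [0.319 0.135 0.04 ]
```

View pics/tincrop.png

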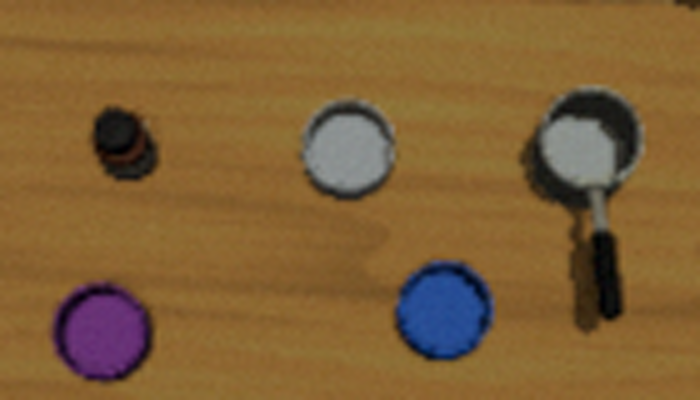

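The crop confirms it: the silver tin at (349,148) is the aluminium one, and the blue (445,310) and purple (102,332) tins are decoys. The jug rim is centred at about (590,140), with its handle tip at (612,315). Next I'll segment both views and triangulate.

```bash
cat > seg.py <<'E'
from h import *
def blobs(n,roi,f):
    im,K,E=load(n); x0,y0,x1,y1=roi
    hsv=cv2.cvtColor(im,cv2.COLOR_RGB2HSV).astype(int)[y0:y1,x0:x1]
    m=f(*[hsv[...,i] for i in range(3)]).astype(np.uint8)
    m=cv2.morphologyEx(m,cv2.MORPH_CLOSE,np.ones((3,3),np.uint8))
    cs=cv2.findContours(m,cv2.RETR_EXTERNAL,cv2.CHAIN_APPROX_NONE)[0]
    c=max(cs,key=cv2.contourArea)+np.array([x0,y0])
    return c,K,E
E
python3 - <<'E'
from seg import *
t,s="top0.npz","scene0.npz"
notwood=lambda h,S,v:(S<90)
dark=lambda h,S,v:(v<70)
def cen(c): 
    M=cv2.moments(c);return np.array([M["m10"],M["m01"]])/M["m00"]
jobs={"disc":((312,135,354,172),(225,250,278,302),dark),
"plate":((300,122,362,190),(200,240,300,325),lambda h,S,v:(S<60)&(v>150)),
"mould":((186,128,242,184),(280,160,354,220),lambda h,S,v:(v>150)&(S<90)|(h>80)&(v>140)),
"coaster":((112,190,146,220),(295,108,322,132),dark),
"tin":((236,200,263,230),(226,176,253,203),lambda h,S,v:S<90),
"mat":((180,110,365,195),(200,150,380,335),lambda h,S,v:(S<50))}
for n,(a,b,f) in jobs.items():
    try:
        c1,K1,E1=blobs(t,a,f);c2,K2,E2=blobs(s,b,f)
        p,e=tri(ray(K1,E1,cen(c1)),ray(K2,E2,cen(c2)))
        print(n,cen(c1).round(1),cv2.contourArea(c1),cen(c2).round(1),cv2.contourArea(c2),p.round(4),"gap",e.round(4),[np.round(x,1) for x in cv2.minAreaRect(c1)])
    except Exception as ex: print(n,ex)
for nm,b in (("disc",(333,154)),("mat",(270,150)),("plate",(315,140)),("wood",(270,190)),("mouldbg",(196,137))):
    im,_,_=load(t);print(nm,cv2.cvtColor(im,cv2.COLOR_RGB2HSV)[b[1],b[0]])
E
python3 - <<'E'
import cv2
a=cv2.imread("pics/top0.png")[115:190,185:360];b=cv2.imread("pics/scene0.png")[160:335,205:370]
cv2.imwrite("pics/mat.png",cv2.vconcat([cv2.resize(a,(560,240),interpolation=cv2.INTER_CUBIC),cv2.resize(b,(560,350))])[:, :])
E
```

```text
disc [332.5 153.7] 934.0 [262.  284.5] 247.0 [ 0.6364 -0.2217  0.0373] gap 0.0226 [array([332.5, 154. ]), array([34., 35.]), np.float64(90.0)]
plate max() iterable argument is empty
mould [213.4 162.5] 128.5 [317.  186.9] 1550.5 [0.5948 0.1305 0.0106] gap 0.0176 [array([213.7, 163.8]), array([24.6, 40.6]), np.float64(87.1)]
coaster [128.2 204.1] 281.5 [307.9 120.9] 150.5 [0.4461 0.3667 0.0064] gap 0.0004 [array([128., 204.]), array([18., 20.]), np.float64(90.0)]
tin [249.2 214.2] 271.5 [239.2 188.2] 416.0 [0.4334 0.0069 0.0259] gap 0.0005 [array([249. , 214.5]), array([19., 18.]), np.float64(90.0)]
mat [271.8 152.6] 9788.0 [287.1 251.7] 13206.5 [ 0.6344 -0.0575 -0.0278] gap 0.02 [array([272. , 152.4]), array([165.1,  61.6]), np.float64(1.1)]
disc [ 0  0 45]
mat [30 18 99]
plate [ 83  16 147]
wood [ 21 163 138]
mouldbg [147  50 113]
```

View pics/mat.png

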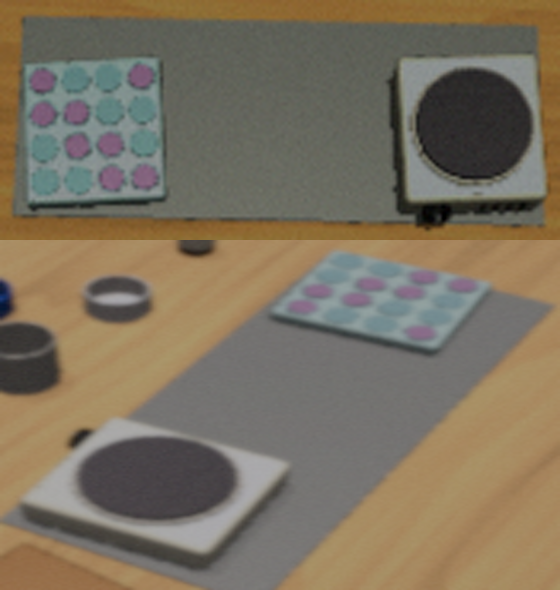

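The enlarged crop shows the mat corners, the disc (474,126 in the upper panel; 158,478 in the lower), and the four top corners of the mould tray. I'll turn these into positions.

```bash
python3 - <<'E'
from h import *
_,K1,E1=load("top0.npz");_,K2,E2=load("scene0.npz")
A=lambda p:(p[0]/3.2+185-.35,p[1]/3.2+115-.35); B=lambda p:(p[0]/3.394+205-.35,(p[1]-240)/2+160-.25)
d,e=tri(ray(K1,E1,A((474,126))),ray(K2,E2,B((158,478))));print("disc",d.round(4),e.round(4))
m,e=tri(ray(K1,E1,A((93.75,132.5))),ray(K2,E2,B((382.25,300.25))));print("mould",m.round(4),e.round(4))
o=(d+m)/2;v=m-d;print("mid",o.round(4),"len",np.linalg.norm(v[:2]).round(4),"mat yaw",np.arctan2(-v[0],v[1]).round(3))
c=[plane(K1,E1,A(p),.003)[:2] for p in((23,17),(538,25),(545,224),(13,216))]
print(np.round(c,3).tolist())
l=(c[0]+c[3])/2-(c[1]+c[2])/2;yaw=np.arctan2(-l[0],l[1]);x=np.array([np.cos(yaw),np.sin(yaw)])
print("mat c",(np.mean(c,0)).round(4),"origin",(np.mean(c,0)-.02*x).round(4),"yaw",yaw.round(3))
E
```

```text
disc [ 0.621  -0.2253  0.0571] 0.0027
mould [0.6071 0.1245 0.0155] 0.0014
mid [ 0.614  -0.0504  0.0363] len 0.35 mat yaw 0.04
[[0.723, 0.203], [0.745, -0.296], [0.546, -0.304], [0.524, 0.195]]
mat c [ 0.6345 -0.0507] origin [ 0.6145 -0.0515] yaw 0.043
```

```bash
cat > go.py <<'E'
import sys
from h import *
from station import arm
# usage: go.py x y z [yaw]
a=[float(v) for v in sys.argv[1:]]
o=arm.get_obs(); s,rz=delta(o,a[:3],a[3] if len(a)>3 else None)
print("t",round(o["time_s"],1),"shift",s.round(4),"rz",None if rz is None else round(rz,3))
E
python3 go.py .446 .3645 .15 1.61
```

```text
t 0.1 shift [-0.2453 -0.0785  0.0661] rz -0.485
```

The rows are not in the units I measure in: shifts go in shares of 0.6 m and turns go in shares of 2 rad. I convert before sending: -0.2453 m / 0.6 = -0.4088, -0.22 m / 0.6 = -0.3667, -0.485 rad / 2 = -0.2425.

Request:
{"api": "pendant", "payload": {"moves": [[[0,0,-0.075,-0.1,-0.0333,0.0167,0.085],[0,0,-0.15,-0.2,-0.0667,0.0333,0.085],[0,0,-0.225,-0.3,-0.1,0.0667,0.085],[0,0,-0.2425,-0.3667,-0.1167,0.0917,0.085],[0,0,-0.2425,-0.4088,-0.1308,0.11,0.085],[0,0,-0.2425,-0.4088,-0.1308,0.11,0.085],[0,0,-0.2425,-0.4088,-0.1308,0.11,0.085],[0,0,-0.2425,-0.4088,-0.1308,0.11,0.085]]], "grip_n": 40}}

```text
time_s: 0.95
eef_pos: [0.4461, 0.3645, 0.1504]
tool_rot: [-0.0, -0.019, 1.0, -0.0]
contact_force: [-0.6, 0.2, -0.3]
width: 0.0852
gripper_force: 0.0
```

```bash
cat > wr.py <<'E'
import sys
from station import arm
import cv2,numpy as np
d=arm.get_image("wrist");n=sys.argv[1];cv2.imwrite(f"pics/{n}.png",d["image"][:,:,::-1]);np.savez(f"{n}.npz",**{k:d[k] for k in("image","K","extrinsics")})
E
python3 wr.py wc1
```

```text
(no output)
```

View pics/wc1.png

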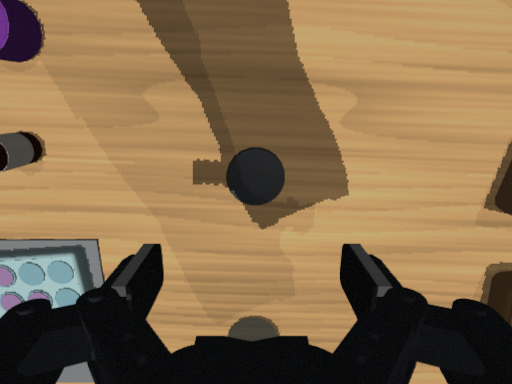

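The wrist view shows the coaster as a dark disc at (256,176), r≈29 px, between the jaws with nothing near it. Now the ray onto the z=10 mm plane.

```bash
python3 - <<'E'
from seg import *
c,K,E=blobs("wc1.npz",(200,130,310,220),lambda h,S,v:(v<70)&(S<140))
e=cv2.fitEllipse(c);print(e)
p=plane(K,E,e[0],.01);print(p.round(4))
c1,K1,E1=blobs("top0.npz",(112,190,146,220),lambda h,S,v:v<70);print(tri(ray(K,E,e[0]),ray(K1,E1,(128.2,204.1))))
E
```

```text
((255.15261840820312, 175.8371124267578), (57.237342834472656, 57.77537536621094), 123.29243469238281)
[0.4451 0.3689 0.01  ]
(array([ 0.44773582,  0.36911409, -0.00154468]), np.float64(0.00034207148727352795))
```

```bash
python3 go.py .4451 .3689 .013 1.61
```

```text
t 1.0 shift [0.0005 0.0037 0.1379] rz 0.0
```

Scaled: 0.136 m / 0.6 = 0.2267, 0.132 m / 0.6 = 0.22.

Request:
{"api": "pendant", "payload": {"moves": [[[0,0,0,0.0017,0.0067,0.0667,0.074],[0,0,0,0.0017,0.0067,0.1333,0.074],[0,0,0,0.0017,0.0067,0.1833,0.074],[0,0,0,0.0017,0.0067,0.2083,0.074],[0,0,0,0.0017,0.0067,0.22,0.074],[0,0,0,0.0017,0.0067,0.2267,0.074],[0,0,0,0.0017,0.0067,0.2267,0.074]]]}}

```text
time_s: 1.7
eef_pos: [0.4456, 0.3694, 0.0159]
tool_rot: [0.001, -0.02, 1.0, 0.0]
contact_force: [0.0, 0.0, -0.0]
width: 0.0741
gripper_force: 0.0
```

Request:
{"api": "pendant", "payload": {"moves": [[[0,0,0,0,0,0,0.05],[0,0,0,0,0,0,0.05],[0,0,0,0,0,0,0.05],[0,0,0,0,0,0,0.05],[0,0,0,0,0,0,0.05]]], "grip_n": 40}}

```text
time_s: 2.2
eef_pos: [0.4452, 0.3688, 0.0149]
tool_rot: [0.0, -0.02, 1.0, 0.0]
contact_force: [-0.1, 0.7, 0.4]
width: 0.0501
gripper_force: 0.0
```

Scaled: 0.006 m / 0.6 = 0.01, -0.004 m / 0.6 = -0.0067.

Request:
{"api": "pendant", "payload": {"moves": [[[0,0,0,0,0,-0.0067,0.074],[0,0,0,0,0,-0.0067,0.074],[0,0,0,0,0,-0.0067,0.074],[0,0,0,0,0,0.0067,0.074],[0,0,0,0,0,0.01,0.074],[0,0,0,0,0,0.01,0.074]]]}}

```text
time_s: 2.8
eef_pos: [0.4444, 0.3684, 0.0077]
tool_rot: [-0.001, -0.02, 1.0, -0.0]
contact_force: [-0.4, -0.6, 0.3]
width: 0.0742
gripper_force: 0.0
```

Request:
{"api": "pendant", "payload": {"moves": [[[0,0,0,0,0,0,0.05],[0,0,0,0,0,0,0.05],[0,0,0,0,0,0,0.05],[0,0,0,0,0,0,0.05],[0,0,0,0,0,0,0.05]]], "grip_n": 40}}

```text
time_s: 3.3
eef_pos: [0.4451, 0.3688, 0.0088]
tool_rot: [0.0, -0.02, 1.0, 0.0]
contact_force: [0.2, 0.0, -0.4]
width: 0.0501
gripper_force: 0.0
```

```bash
python3 wr.py wc2
```

```text
(no output)
```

View pics/wc2.png

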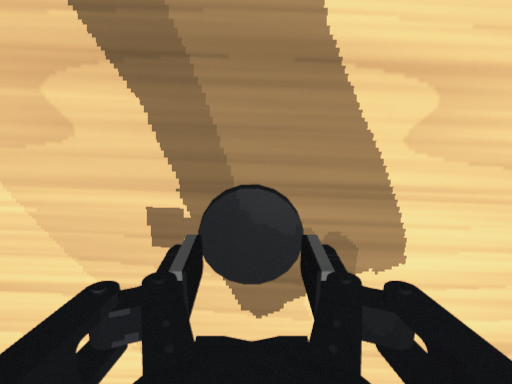

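The coaster at (251,234) is still in place between the fingertips. The fingers closed to 50 mm without touching it, so the tips are still above its top. At this opening they stand farther back than the nominal position, so I'll go lower in small steps and watch the force.

Scaled: -0.004 m / 0.6 = -0.0067, 0.002 m / 0.6 = 0.0033.

Request:
{"api": "pendant", "payload": {"moves": [[[0,0,0,0,0,-0.0067,0.068],[0,0,0,0,0,-0.0067,0.068],[0,0,0,0,0,-0.0067,0.068],[0,0,0,0,0,0.0033,0.068],[0,0,0,0,0,0.0067,0.068],[0,0,0,0,0,0.0067,0.068]]]}}

```text
time_s: 3.95
eef_pos: [0.4445, 0.3685, 0.0039]
tool_rot: [-0.001, -0.02, 1.0, -0.0]
contact_force: [-0.9, 0.6, -0.6]
width: 0.0678
gripper_force: 0.0
```

Request:
{"api": "pendant", "payload": {"moves": [[[0,0,0,0,0,0.0033,0.068],[0,0,0,0,0,0.0033,0.068]]]}}

```text
time_s: 4.15
eef_pos: [0.4449, 0.3687, 0.0024]
tool_rot: [-0.0, -0.02, 1.0, -0.0]
contact_force: [-0.9, -0.1, 0.1]
width: 0.0681
gripper_force: 0.0
```

Request:
{"api": "pendant", "payload": {"moves": [[[0,0,0,0,0,0,0.052],[0,0,0,0,0,0,0.052],[0,0,0,0,0,0,0.052],[0,0,0,0,0,0,0.052]]], "grip_n": 40}}

```text
time_s: 4.55
eef_pos: [0.4451, 0.3688, 0.0028]
tool_rot: [0.0, -0.02, 1.0, 0.0]
contact_force: [-0.9, -0.0, -0.7]
width: 0.0523
gripper_force: 0.0
```

Scaled: 0.003 m / 0.6 = 0.005, 0.002 m / 0.6 = 0.0033.

Request:
{"api": "pendant", "payload": {"moves": [[[0,0,0,0,0,0,0.068],[0,0,0,0,0,0,0.068],[0,0,0,0,0,0,0.068],[0,0,0,0,0,0.0033,0.068],[0,0,0,0,0,0.005,0.068],[0,0,0,0,0,0.005,0.068]]]}}

```text
time_s: 5.15
eef_pos: [0.4449, 0.3687, -0.0006]
tool_rot: [-0.0, -0.02, 1.0, -0.0]
contact_force: [0.6, -0.2, 0.7]
width: 0.0678
gripper_force: 0.0
```

Request:
{"api": "pendant", "payload": {"moves": [[[0,0,0,0,0,0.0033,0.068],[0,0,0,0,0,0.005,0.068],[0,0,0,0,0,0.005,0.068]]]}}

```text
time_s: 5.45
eef_pos: [0.4449, 0.3687, -0.0035]
tool_rot: [-0.0, -0.02, 1.0, -0.0]
contact_force: [0.2, 0.7, 0.5]
width: 0.0678
gripper_force: 0.0
```

Request:
{"api": "pendant", "payload": {"moves": [[[0,0,0,0,0,0,0.052],[0,0,0,0,0,0,0.052],[0,0,0,0,0,0,0.052],[0,0,0,0,0,0,0.052]]], "grip_n": 40}}

```text
time_s: 5.85
eef_pos: [0.4451, 0.3688, -0.0032]
tool_rot: [0.0, -0.02, 1.0, 0.0]
contact_force: [-0.4, 0.1, 0.1]
width: 0.0518
gripper_force: 0.0
```

Scaled: 0.004 m / 0.6 = 0.0067, 0.002 m / 0.6 = 0.0033.

Request:
{"api": "pendant", "payload": {"moves": [[[0,0,0,0,0,0.0033,0.052],[0,0,0,0,0,0.0067,0.052],[0,0,0,0,0,0.0067,0.052]]]}}

```text
time_s: 6.15
eef_pos: [0.4448, 0.3686, -0.0077]
tool_rot: [-0.0, -0.02, 1.0, -0.0]
contact_force: [0.4, 0.2, -1.3]
width: 0.0522
gripper_force: 0.0
```

Request:
{"api": "pendant", "payload": {"moves": [[[0,0,0,0,0,0.0033,0.052],[0,0,0,0,0,0.005,0.052]]]}}

```text
time_s: 6.35
eef_pos: [0.4451, 0.3688, -0.0082]
tool_rot: [0.0, -0.02, 1.0, -0.0]
contact_force: [-12.2, -6.0, 29.0]
width: 0.0521
gripper_force: 14.5
```

Contact came at TCP z = -0.008 on the coaster's 10 mm top. So at about 52 mm opening, the fingertips sit about 18 mm behind the reported TCP, which agrees with the wrist image. I'll use that measured offset from here. Raise, open, lower beside the coaster and close.

Scaled: -0.008 m / 0.6 = -0.0133, 0.004 m / 0.6 = 0.0067.

Request:
{"api": "pendant", "payload": {"moves": [[[0,0,0,0,0,-0.0133,0.052],[0,0,0,0,0,-0.0133,0.07],[0,0,0,0,0,-0.0133,0.07],[0,0,0,0,0,-0.0133,0.07],[0,0,0,0,0,0,0.07],[0,0,0,0,0,0.0067,0.07],[0,0,0,0,0,0.0117,0.07],[0,0,0,0,0,0.0117,0.07]]]}}

```text
time_s: 7.15
eef_pos: [0.4445, 0.3685, -0.0182]
tool_rot: [-0.001, -0.02, 1.0, -0.0]
contact_force: [-0.8, 0.8, 0.6]
width: 0.0698
gripper_force: 0.0
```

Request:
{"api": "pendant", "payload": {"moves": [[[0,0,0,0,0,0,0.05],[0,0,0,0,0,0,0.05],[0,0,0,0,0,0,0.05],[0,0,0,0,0,0,0.05],[0,0,0,0,0,0,0.05]]], "grip_n": 40}}

```text
time_s: 7.65
eef_pos: [0.4453, 0.3689, -0.017]
tool_rot: [0.0, -0.02, 1.0, 0.0]
contact_force: [-0.3, 0.1, 2.0]
width: 0.0579
gripper_force: 43.0
```

Scaled: -0.14 m / 0.6 = -0.2333, -0.1 m / 0.6 = -0.1667.

Request:
{"api": "pendant", "payload": {"moves": [[[0,0,0,0,0,-0.0333,0.05],[0,0,0,0,0,-0.1,0.05],[0,0,0,0,0,-0.1667,0.05],[0,0,0,0,0,-0.2333,0.05],[0,0,0,0,0,-0.2333,0.05],[0,0,0,0,0,-0.2333,0.05]]]}}

```text
time_s: 8.25
eef_pos: [0.4456, 0.3691, 0.1234]
tool_rot: [0.001, -0.02, 1.0, 0.0]
contact_force: [-0.4, -0.0, -1.4]
width: 0.0581
gripper_force: 43.1
```

```bash
python3 wr.py wc3; python3 go.py .6142 -.051 .12 1.613
```

```text
t 8.3 shift [-0.1529 -0.4259  0.0019] rz -0.003
```

View pics/wc3.png

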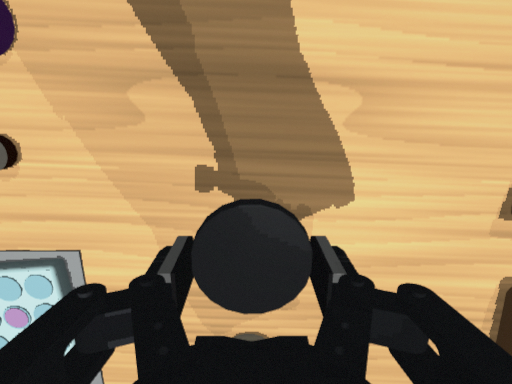

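The coaster is held level and centred between the pads, at (252,256) and 120 px across. I'll carry it to mid-mat.

Scaled: -0.426 m / 0.6 = -0.71, -0.151 m / 0.6 = -0.2517.

Request:
{"api": "pendant", "payload": {"moves": [[[0,0,0,-0.025,-0.075,0,0.05],[0,0,0,-0.05,-0.15,0,0.05],[0,0,0,-0.0833,-0.225,0,0.05],[0,0,0,-0.1083,-0.3,0,0.05],[0,0,0,-0.1333,-0.375,0,0.05],[0,0,0,-0.1583,-0.45,0,0.05],[0,0,0,-0.1833,-0.525,0,0.05],[0,0,0,-0.2167,-0.6,0,0.05],[0,0,0,-0.2417,-0.675,0,0.05],[0,0,0,-0.2517,-0.71,0,0.05],[0,0,0,-0.2517,-0.71,0,0.05],[0,0,0,-0.2517,-0.71,0,0.05]]]}}

```text
time_s: 9.5
eef_pos: [0.6115, -0.0509, 0.1207]
tool_rot: [-0.002, -0.019, 1.0, 0.001]
contact_force: [0.3, 0.9, -0.1]
width: 0.0579
gripper_force: 43.2
```

```bash
python3 go.py .6124 -.051 -.0135 1.613
```

```text
t 9.5 shift [-0.0013 -0.0003  0.1342] rz -0.004
```

Scaled: 0.1335 m / 0.6 = 0.2225, 0.131 m / 0.6 = 0.2183.

Request:
{"api": "pendant", "payload": {"moves": [[[0,0,0,-0.0017,0,0.0667,0.05],[0,0,0,-0.0017,0,0.1333,0.05],[0,0,0,-0.0017,0,0.1833,0.05],[0,0,0,-0.0017,0,0.2083,0.05],[0,0,0,-0.0017,0,0.2183,0.05],[0,0,0,-0.0017,0,0.2225,0.05],[0,0,0,-0.0017,0,0.2225,0.05]]]}}

```text
time_s: 10.2
eef_pos: [0.6146, -0.0509, -0.0094]
tool_rot: [0.001, -0.02, 1.0, -0.0]
contact_force: [0.4, -0.2, -0.8]
width: 0.0577
gripper_force: 43.2
```

Request:
{"api": "pendant", "payload": {"moves": [[[0,0,0,0,0,0,0.05],[0,0,0,0,0,0,0.05]]]}}

```text
time_s: 10.4
eef_pos: [0.6146, -0.0512, -0.0095]
tool_rot: [0.001, -0.02, 1.0, -0.0]
contact_force: [0.4, -0.6, -1.3]
width: 0.0581
gripper_force: 43.2
```

Request:
{"api": "pendant", "payload": {"moves": [[[0,0,0,0,0,0.0017,0.05],[0,0,0,0,0,0.0017,0.05]]]}}

```text
time_s: 10.6
eef_pos: [0.6137, -0.051, -0.0116]
tool_rot: [0.0, -0.02, 1.0, 0.0]
contact_force: [0.3, 0.1, -2.3]
width: 0.0581
gripper_force: 43.2
```

Scaled: 0.002 m / 0.6 = 0.0033, 0.001 m / 0.6 = 0.0017.

Request:
{"api": "pendant", "payload": {"moves": [[[0,0,0,0,0,0.0017,0.05],[0,0,0,0,0,0.0033,0.05],[0,0,0,0,0,0.0033,0.05]]]}}

```text
time_s: 10.9
eef_pos: [0.6136, -0.0509, -0.0139]
tool_rot: [-0.0, -0.02, 1.0, 0.0]
contact_force: [-0.6, -0.5, -0.7]
width: 0.0579
gripper_force: 43.3
```

Within a millimetre of touchdown. Release, rise, and take the wrist view to measure the result.

Scaled: -0.164 m / 0.6 = -0.2733, -0.13 m / 0.6 = -0.2167.

Request:
{"api": "pendant", "payload": {"moves": [[[0,0,0,0,0,0,0.072],[0,0,0,0,0,0,0.072],[0,0,0,0,0,0,0.072],[0,0,0,0,0,-0.05,0.072],[0,0,0,0,0,-0.1333,0.085],[0,0,0,0,0,-0.2167,0.085],[0,0,0,0,0,-0.2733,0.085],[0,0,0,0,0,-0.2733,0.085],[0,0,0,0,0,-0.2733,0.085],[0,0,0,0,0,-0.2733,0.085]]]}}

```text
time_s: 11.9
eef_pos: [0.6129, -0.0508, 0.1487]
tool_rot: [-0.001, -0.02, 1.0, 0.0]
contact_force: [-0.0, -0.4, -0.3]
width: 0.085
gripper_force: 0.0
```

```bash
python3 wr.py wm1;python3 go.py .432 .007 .15 1.61
```

```text
t 11.9 shift [ 0.1783  0.0647 -0.0011] rz -0.0
```

View pics/wm1.png

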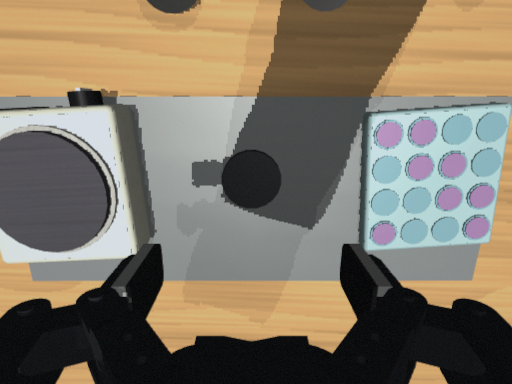

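Coaster at (251,179) lies flat on the mat. The front edge is at row 97, the rear at row 280, the disc at about (52,189), and the mould corners at (370,112), (508,103), (492,241), (363,248). I'll check the coaster's mat-frame position and disc height from this view combined with the top view.

```bash
python3 - <<'E'
from seg import *
c,K,E=blobs("wm1.npz",(215,145,290,215),lambda h,S,v:v<45)
e=cv2.fitEllipse(c);print(e)
for zb in (0,-.010):
    print("zb",zb,"coaster",plane(K,E,e[0],.013+zb).round(4),"front",plane(K,E,(251,97),.003+zb).round(4),"rear",plane(K,E,(251,280),.003+zb).round(4),
     "mould",np.mean([plane(K,E,p,.023+zb) for p in((370,112),(508,103),(492,241),(363,248))],0).round(4),"disc",plane(K,E,(52,189),.063+zb).round(4))
_,K1,E1=load("top0.npz")
print("disc tri",tri(ray(K1,E1,(332.8,154)),ray(K,E,(52,189))))
print("mould tri",tri(ray(K1,E1,(214,156.1)),ray(K,E,(433,176))))
E
```

```text
((250.9425506591797, 178.6191864013672), (57.46572494506836, 58.16083526611328), 90.12672424316406)
zb 0 coaster [ 0.6137 -0.0504  0.013 ] front [ 0.5364 -0.0533  0.003 ] rear [ 0.7348 -0.0457  0.003 ] mould [0.6064 0.124  0.023 ] disc [ 0.6165 -0.2156  0.063 ]
zb -0.01 coaster [ 0.6162 -0.0503  0.003 ] front [ 0.5362 -0.0533 -0.007 ] rear [ 0.7412 -0.0454 -0.007 ] mould [0.6087 0.1302 0.013 ] disc [ 0.6196 -0.2223  0.053 ]
disc tri (array([ 0.62344065, -0.22851054,  0.04406362]), np.float64(0.0019439951990515695))
mould tri (array([0.6024786 , 0.12254494, 0.02489639]), np.float64(0.00179873950549941))
```

Scaled: 0.178 m / 0.6 = 0.2967, 0.165 m / 0.6 = 0.275.

Request:
{"api": "pendant", "payload": {"moves": [[[0,0,0,0.075,0.0267,0,0.085],[0,0,0,0.15,0.0533,0,0.085],[0,0,0,0.225,0.08,0,0.085],[0,0,0,0.275,0.1,0,0.085],[0,0,0,0.2967,0.1083,0,0.085],[0,0,0,0.2967,0.1083,0,0.085],[0,0,0,0.2967,0.1083,0,0.085]]]}}

```text
time_s: 12.65
eef_pos: [0.4333, 0.0069, 0.1496]
tool_rot: [-0.0, -0.02, 1.0, 0.0]
contact_force: [0.3, 0.4, 0.3]
width: 0.0846
gripper_force: 0.0
```

```bash
python3 wr.py wt1;python3 - <<'E'
from seg import *
im,K,E=load("wt1.npz")
uv=proj(K,E,(.432,.007,.04));print("expect",uv.round(0))
x,y=map(int,uv)
c,K,E=blobs("wt1.npz",(max(x-50,0),max(y-50,0),x+50,min(y+50,240)),lambda h,S,v:S<80)
e=cv2.fitEllipse(c);print(e,plane(K,E,e[0],.04).round(4),cv2.boundingRect(c))
c1,K1,E1=blobs("top0.npz",(236,200,263,230),lambda h,S,v:S<90)
print(tri(ray(K,E,e[0]),ray(K1,E1,(249.2,214.2))))
cv2.imwrite("pics/wt1c.png",cv2.resize(im[:,:,::-1],None,fx=1.5,fy=1.5))
E
```

```text
expect [251. 183.]
((251.91647338867188, 181.39186096191406), (57.7039909362793, 62.450782775878906), 178.49949645996094) [0.4304 0.008  0.04  ] (223, 150, 59, 63)
(array([0.43264325, 0.00747349, 0.03113598]), np.float64(0.0012270232745375618))
```

View pics/wt1c.png

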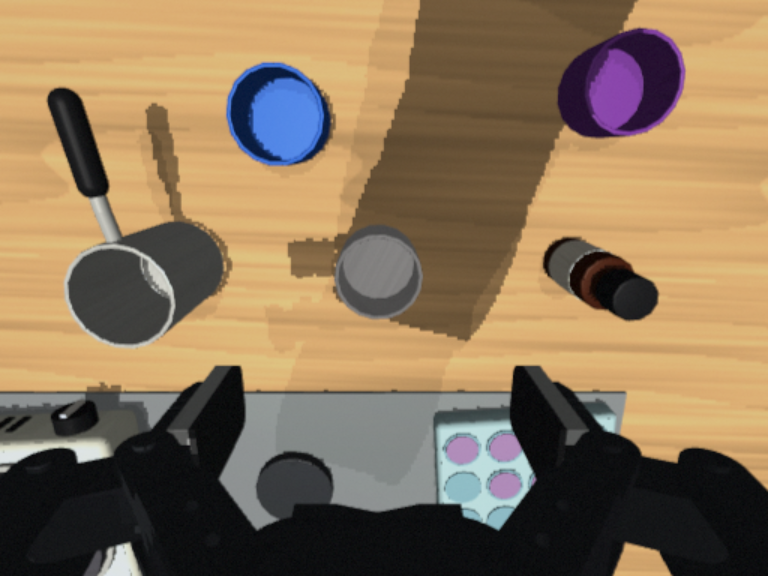

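This view shows the silver tin with its rim centred at about (252,184) in unscaled pixels. The jug rim is at about (81,197), the bottle cap at (423,198), the blue tin at (187,76), and the coaster lies flat on the mat. Wrist-based heights read about 8 mm low consistently (coaster and tin), so I'll cast rays onto planes lowered by that amount.

```bash
python3 - <<'E'
from seg import *
im,K,E=load("wt1.npz")
print("tin",plane(K,E,(252,184.3),.032).round(4),"jug rim",plane(K,E,(120/1.5,295/1.5),.072).round(4),"jug tip",plane(K,E,(63/1.5,98/1.5),.072).round(4),"bottle",plane(K,E,(635/1.5,298/1.5),.082).round(4))
_,K1,E1=load("top0.npz")
for n,a,b in(("jug",(298-.1,213),(79.8,196.5)),("bottle",(203,211.3),(423,198.5)),("tip",(302,246.5),(42,65))): print(n,tri(ray(K1,E1,a),ray(K,E,b)))
E
python3 go.py .4325 .0075 -.006 1.61
```

```text
tin [0.4353 0.0083 0.032 ] jug rim [ 0.4402 -0.1309  0.072 ] jug tip [ 0.3421 -0.146   0.072 ] bottle [0.4282 0.141  0.082 ]
jug (array([ 0.4371447 , -0.12836776,  0.07704308]), np.float64(0.0024232530608989796))
bottle (array([0.42275853, 0.13185741, 0.0967775 ]), np.float64(0.0017803809579381128))
tip (array([ 0.34312213, -0.14278388,  0.0775019 ]), np.float64(0.0016755941718753597))
t 12.7 shift [0.001  0.0007 0.1557] rz -0.0
```

Scaled: 0.155 m / 0.6 = 0.2583, -0.001 m / 0.6 = -0.0017.

Request:
{"api": "pendant", "payload": {"moves": [[[0,0,0,-0.0017,0.0017,0.075,0.085],[0,0,0,-0.0017,0.0017,0.15,0.085],[0,0,0,-0.0017,0.0017,0.2083,0.085],[0,0,0,-0.0017,0.0017,0.2417,0.085],[0,0,0,-0.0017,0.0017,0.2583,0.085],[0,0,0,-0.0017,0.0017,0.2583,0.085],[0,0,0,-0.0017,0.0017,0.2583,0.085]]]}}

```text
time_s: 13.4
eef_pos: [0.435, 0.0078, -0.0039]
tool_rot: [0.0, -0.02, 1.0, -0.0]
contact_force: [-0.1, -0.1, -0.1]
width: 0.0851
gripper_force: 0.0
```

Request:
{"api": "pendant", "payload": {"moves": [[[0,0,0,0,0,0,0.045],[0,0,0,0,0,0,0.045],[0,0,0,0,0,0,0.045],[0,0,0,0,0,0,0.045],[0,0,0,0,0,0,0.045]]], "grip_n": 30}}

```text
time_s: 13.9
eef_pos: [0.4351, 0.0078, -0.0034]
tool_rot: [0.001, -0.02, 1.0, -0.0]
contact_force: [-1.6, -0.0, 6.3]
width: 0.0532
gripper_force: 31.1
```

Request:
{"api": "pendant", "payload": {"moves": [[[0,0,0,0,0,-0.05,0.045],[0,0,0,0,0,-0.1333,0.045],[0,0,0,0,0,-0.2,0.045],[0,0,0,0,0,-0.2333,0.045],[0,0,0,0,0,-0.2333,0.045],[0,0,0,0,0,-0.2333,0.045]]]}}

```text
time_s: 14.5
eef_pos: [0.4344, 0.008, 0.1353]
tool_rot: [0.0, -0.02, 1.0, -0.0]
contact_force: [-0.1, 0.4, -1.7]
width: 0.0538
gripper_force: 32.1
```

```bash
python3 wr.py wt2;python3 - <<'E'
from seg import *
c,K,E=blobs("wt2.npz",(197,215,305,330),lambda h,S,v:(S<70)&(v>60))
print(cv2.fitEllipse(c),cv2.boundingRect(c))
im,K,E=load("wt2.npz");cv2.imwrite("pics/wt2c.png",cv2.resize(im[150:,100:400,::-1],None,fx=2,fy=2))
E
python3 go.py .6147 -.0505 .134 1.61
```

```text
((251.05055236816406, 273.5563049316406), (122.52324676513672, 132.30226135253906), 179.56134033203125) (197, 215, 108, 115)
t 14.6 shift [-0.1785 -0.0657  0.0002] rz -0.0
```

View pics/wt2c.png

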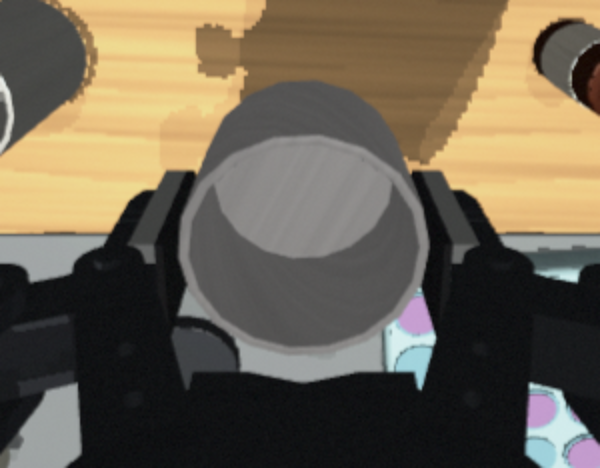

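The tin is held upright and centred, with its rim at about (252,272) in full-image pixels. I'll carry it to just above the coaster.

The rows are not in the units I measure in: shifts go in shares of 0.6 m and turns go in shares of 2 rad. I convert before sending: -0.1805 m / 0.6 = -0.3008, -0.17 m / 0.6 = -0.2833.

Request:
{"api": "pendant", "payload": {"moves": [[[0,0,0,-0.075,-0.0267,0,0.045],[0,0,0,-0.15,-0.0533,0,0.045],[0,0,0,-0.225,-0.08,0,0.045],[0,0,0,-0.2833,-0.1,0,0.045],[0,0,0,-0.3008,-0.1095,0,0.045],[0,0,0,-0.3008,-0.1095,0.05,0.045],[0,0,0,-0.3008,-0.1095,0.1167,0.045],[0,0,0,-0.3008,-0.1095,0.1667,0.045],[0,0,0,-0.3008,-0.1095,0.1917,0.045],[0,0,0,-0.3008,-0.1095,0.2,0.045],[0,0,0,-0.3008,-0.1095,0.2,0.045],[0,0,0,-0.3008,-0.1095,0.2,0.045]]]}}

```text
time_s: 15.75
eef_pos: [0.6182, -0.0508, 0.0169]
tool_rot: [0.001, -0.02, 1.0, -0.0]
contact_force: [0.7, 0.2, -0.3]
width: 0.0531
gripper_force: 32.1
```

```bash
python3 go.py .6168 -.0505 .010 1.61
```

```text
t 15.8 shift [0.0014 0.0004 0.0069] rz 0.0
```

Scaled: 0.006 m / 0.6 = 0.01, 0.004 m / 0.6 = 0.0067.

Request:
{"api": "pendant", "payload": {"moves": [[[0,0,0,0.0008,0,0.0067,0.045],[0,0,0,0.0008,0,0.01,0.045],[0,0,0,0.0008,0,0.01,0.045],[0,0,0,0.0008,0,0.01,0.045]]]}}

```text
time_s: 16.15
eef_pos: [0.617, -0.0507, 0.0097]
tool_rot: [0.0, -0.02, 1.0, -0.0]
contact_force: [-0.1, 0.8, 1.2]
width: 0.0536
gripper_force: 32.2
```

Request:
{"api": "pendant", "payload": {"moves": [[[0,0,0,0,0,0.0017,0.045],[0,0,0,0,0,0.0017,0.045]]]}}

```text
time_s: 16.35
eef_pos: [0.617, -0.0507, 0.0096]
tool_rot: [0.0, -0.02, 1.0, -0.0]
contact_force: [-3.4, 0.5, 9.8]
width: 0.0533
gripper_force: 32.9
```

Scaled: -0.16 m / 0.6 = -0.2667, -0.08 m / 0.6 = -0.1333.

Request:
{"api": "pendant", "payload": {"moves": [[[0,0,0,0,0,-0.0017,0.045],[0,0,0,0,0,-0.0017,0.075],[0,0,0,0,0,-0.0017,0.075],[0,0,0,0,0,-0.0017,0.075],[0,0,0,0,0,-0.05,0.085],[0,0,0,0,0,-0.1333,0.085],[0,0,0,0,0,-0.2167,0.085],[0,0,0,0,0,-0.2667,0.085],[0,0,0,0,0,-0.2667,0.085],[0,0,0,0,0,-0.2667,0.085]]]}}

```text
time_s: 17.35
eef_pos: [0.617, -0.0507, 0.1686]
tool_rot: [0.001, -0.02, 1.0, -0.0]
contact_force: [0.5, -0.1, -0.2]
width: 0.0848
gripper_force: 0.0
```

```bash
python3 wr.py wm2;python3 go.py .4385 -.129 .17 1.723; python3 - <<'E'
from seg import *
im,K,E=load("wm2.npz");cv2.imwrite("pics/wm2c.png",cv2.resize(im[60:300,120:380,::-1],None,fx=2.5,fy=2.5))
E
```

```text
t 17.4 shift [ 0.1807 -0.0715 -0.0027] rz -0.113
```

View pics/wm2c.png

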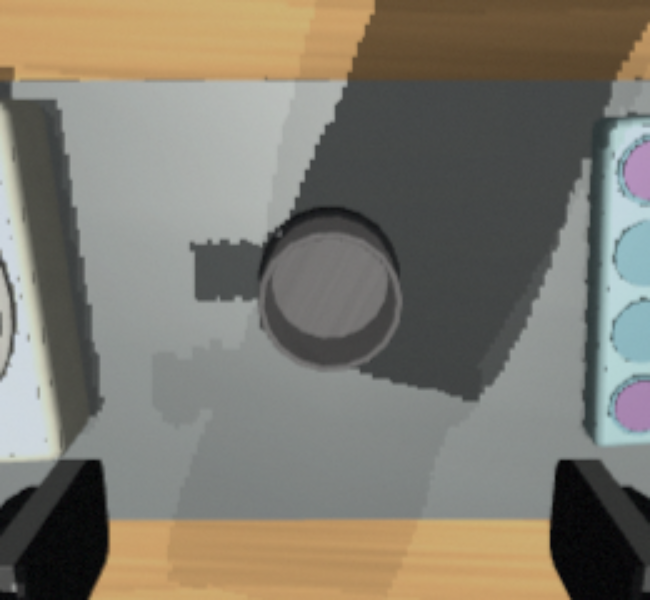

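The tin stands on the coaster, with its rim centred at (331,299) in the crop and the coaster arc showing evenly behind it. I'll check the offset numerically and move on to the jug.

Scaled: 0.181 m / 0.6 = 0.3017, 0.045 m / 0.6 = 0.075, -0.113 rad / 2 = -0.0565.

```bash
python3 - <<'E'
from h import *
_,K,E=load("wm2.npz")
print("tin",plane(K,E,(252.1,179.3),.045).round(4),"coaster",plane(K,E,(251.5,170.3),.005).round(4),"front",plane(K,E,(251,91.7),-.005).round(4),"rear",plane(K,E,(251,267.4),-.005).round(4))
E
```

```text
tin [ 0.6158 -0.0494  0.045 ] coaster [ 0.616  -0.0499  0.005 ] front [ 0.5353 -0.0536 -0.005 ] rear [ 0.7398 -0.0457 -0.005 ]
```

Request:
{"api": "pendant", "payload": {"moves": [[[0,0,-0.025,0.075,-0.03,0,0.085],[0,0,-0.05,0.15,-0.06,0,0.085],[0,0,-0.0565,0.225,-0.09,0,0.085],[0,0,-0.0565,0.275,-0.11,0,0.085],[0,0,-0.0565,0.3017,-0.1192,0,0.085],[0,0,-0.0565,0.3017,-0.1192,0,0.085],[0,0,-0.0565,0.3017,-0.1192,0,0.085]]]}}

```text
time_s: 18.1
eef_pos: [0.4382, -0.1289, 0.167]
tool_rot: [-0.0, -0.076, 0.997, 0.001]
contact_force: [-0.0, 0.5, -0.3]
width: 0.0854
gripper_force: 0.0
```

```bash
python3 wr.py wj1;python3 - <<'E'
from seg import *
im,K,E=load("wj1.npz");cv2.imwrite("pics/wj1c.png",cv2.resize(im[:,:,::-1],None,fx=1.5,fy=1.5))
E
```

```text
(no output)
```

View pics/wj1c.png

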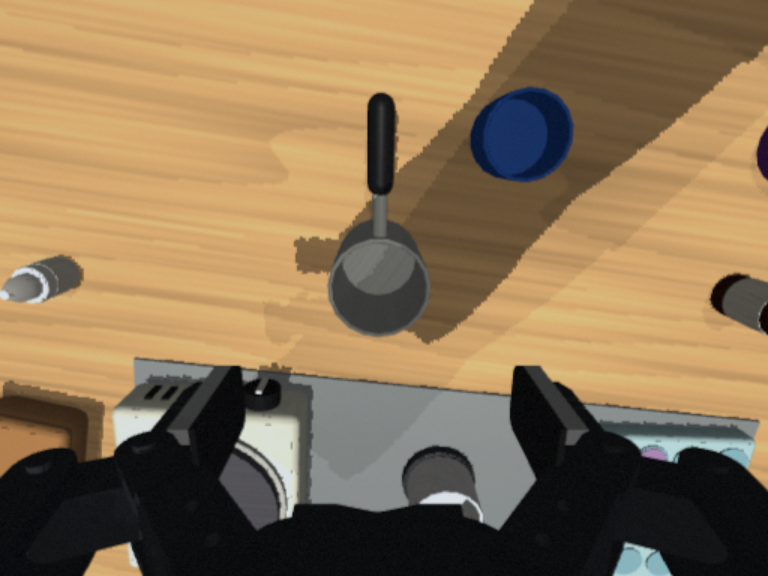

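The jug is aligned: its rim is centred at about (252.5,190.4) unscaled and the handle runs straight up the image (column 380 of 768). The dropper is at about (0–80,280) and the box at lower left.

```bash
python3 - <<'E'
from h import *
_,K,E=load("wj1.npz"); p=plane(K,E,(252.4,190.4),.072);print(p.round(4));
_,K1,E1=load("top0.npz");print(tri(ray(K1,E1,(297.9,213)),ray(K,E,(252.4,190.4))))
E
python3 go.py .4385 -.129 .016 1.723
```

```text
[ 0.4393 -0.1271  0.072 ]
(array([ 0.43411189, -0.12774741,  0.08900929]), np.float64(0.0007762781884407879))
t 18.1 shift [ 0.     -0.0004  0.1512] rz -0.0
```

Scaled: 0.151 m / 0.6 = 0.2517, 0.001 m / 0.6 = 0.0017.

Request:
{"api": "pendant", "payload": {"moves": [[[0,0,0,0,0.0017,0.075,0.085],[0,0,0,0,0.0017,0.15,0.085],[0,0,0,0,0.0017,0.2083,0.085],[0,0,0,0,0.0017,0.2417,0.085],[0,0,0,0,0.0017,0.2517,0.085],[0,0,0,0,0.0017,0.2517,0.085],[0,0,0,0,0.0017,0.2517,0.085]]]}}

```text
time_s: 18.85
eef_pos: [0.4393, -0.1283, 0.0183]
tool_rot: [0.001, -0.076, 0.997, -0.0]
contact_force: [-0.0, -0.5, 0.2]
width: 0.0851
gripper_force: 0.0
```

Request:
{"api": "pendant", "payload": {"moves": [[[0,0,0,0,0,0,0.048],[0,0,0,0,0,0,0.048],[0,0,0,0,0,0,0.048],[0,0,0,0,0,0,0.048],[0,0,0,0,0,0,0.048]]], "grip_n": 50}}

```text
time_s: 19.35
eef_pos: [0.4393, -0.1285, 0.0187]
tool_rot: [0.001, -0.076, 0.997, -0.001]
contact_force: [-1.2, 2.0, 7.9]
width: 0.0579
gripper_force: 53.0
```

Request:
{"api": "pendant", "payload": {"moves": [[[0,0,0,0,0,-0.05,0.048],[0,0,0,0,0,-0.1333,0.048],[0,0,0,0,0,-0.2,0.048],[0,0,0,0,0,-0.25,0.048],[0,0,0,0,0,-0.25,0.048],[0,0,0,0,0,-0.25,0.048]]]}}

```text
time_s: 19.95
eef_pos: [0.4388, -0.1284, 0.1677]
tool_rot: [0.001, -0.076, 0.997, -0.0]
contact_force: [0.1, 0.8, -2.6]
width: 0.0578
gripper_force: 54.4
```

```bash
python3 wr.py wj2;python3 go.py .6216 -.2258 .166 1.613; python3 - <<'E'
from seg import *
im,K,E=load("wj2.npz")
g=cv2.GaussianBlur(cv2.cvtColor(im,cv2.COLOR_RGB2GRAY),(5,5),1)
print(cv2.HoughCircles(g,cv2.HOUGH_GRADIENT,1,200,param1=80,param2=20,minRadius=60,maxRadius=100))
E
```

```text
t 20.0 shift [-0.1665 -0.1245  0.0005] rz 0.11
[[[251.5 319.5  85.9]]]
```

Scaled: -0.1665 m / 0.6 = -0.2775, -0.16 m / 0.6 = -0.2667, 0.11 rad / 2 = 0.055.

Request:
{"api": "pendant", "payload": {"moves": [[[0,0,0.02,-0.06,-0.045,0,0.048],[0,0,0.04,-0.12,-0.09,0,0.048],[0,0,0.055,-0.18,-0.135,0,0.048],[0,0,0.055,-0.2333,-0.175,0,0.048],[0,0,0.055,-0.2667,-0.2,0,0.048],[0,0,0.055,-0.2775,-0.2075,0,0.048],[0,0,0.055,-0.2775,-0.2075,0.05,0.048],[0,0,0.055,-0.2775,-0.2075,0.1,0.048],[0,0,0.055,-0.2775,-0.2075,0.125,0.048],[0,0,0.055,-0.2775,-0.2075,0.125,0.048],[0,0,0.055,-0.2775,-0.2075,0.125,0.048]]]}}

```text
time_s: 21.1
eef_pos: [0.6217, -0.2258, 0.0929]
tool_rot: [0.0, -0.021, 1.0, 0.0]
contact_force: [-0.0, 1.1, -0.9]
width: 0.058
gripper_force: 54.5
```

```bash
python3 go.py .6216 -.2258 .081 1.613
```

```text
t 21.1 shift [ 0.0001 -0.      0.0119] rz 0.0
```

Scaled: 0.009 m / 0.6 = 0.015, 0.005 m / 0.6 = 0.0083.

Request:
{"api": "pendant", "payload": {"moves": [[[0,0,0,0,0,0.0083,0.048],[0,0,0,0,0,0.015,0.048],[0,0,0,0,0,0.015,0.048],[0,0,0,0,0,0.015,0.048]]]}}

```text
time_s: 21.5
eef_pos: [0.6219, -0.226, 0.0835]
tool_rot: [0.0, -0.021, 1.0, -0.0]
contact_force: [0.6, -0.6, -1.0]
width: 0.058
gripper_force: 54.4
```

Request:
{"api": "pendant", "payload": {"moves": [[[0,0,0,0,0,0.0017,0.048],[0,0,0,0,0,0.0033,0.048],[0,0,0,0,0,0.0033,0.048]]]}}

```text
time_s: 21.8
eef_pos: [0.6221, -0.226, 0.0818]
tool_rot: [0.0, -0.021, 1.0, -0.0]
contact_force: [-0.4, 1.3, 2.9]
width: 0.058
gripper_force: 54.7
```

Scaled: -0.13 m / 0.6 = -0.2167, -0.11 m / 0.6 = -0.1833.

Request:
{"api": "pendant", "payload": {"moves": [[[0,0,0,0,0,0,0.075],[0,0,0,0,0,0,0.085],[0,0,0,0,0,0,0.085],[0,0,0,0,0,-0.05,0.085],[0,0,0,0,0,-0.1167,0.085],[0,0,0,0,0,-0.1833,0.085],[0,0,0,0,0,-0.2167,0.085],[0,0,0,0,0,-0.2167,0.085],[0,0,0,0,0,-0.2167,0.085]]]}}

```text
time_s: 22.7
eef_pos: [0.622, -0.226, 0.211]
tool_rot: [0.0, -0.021, 1.0, -0.0]
contact_force: [-0.7, -0.0, -0.4]
width: 0.0852
gripper_force: 0.0
```

```bash
python3 wr.py wj3; python3 go.py .424 .133 .17 1.613; python3 - <<'E'
from station import arm
import cv2,numpy as np
im=np.load("wj3.npz")["image"][:,:,::-1]
d=arm.get_image("scene")["image"][:,:,::-1]
cv2.imwrite("pics/chk.png",cv2.hconcat([cv2.resize(im[:,80:420],(400,452)),cv2.resize(d[170:340,190:340],(399,452),interpolation=cv2.INTER_CUBIC)]))
E
```

```text
t 22.8 shift [0.1822 0.3667 0.0404] rz -0.0
```

View pics/chk.png

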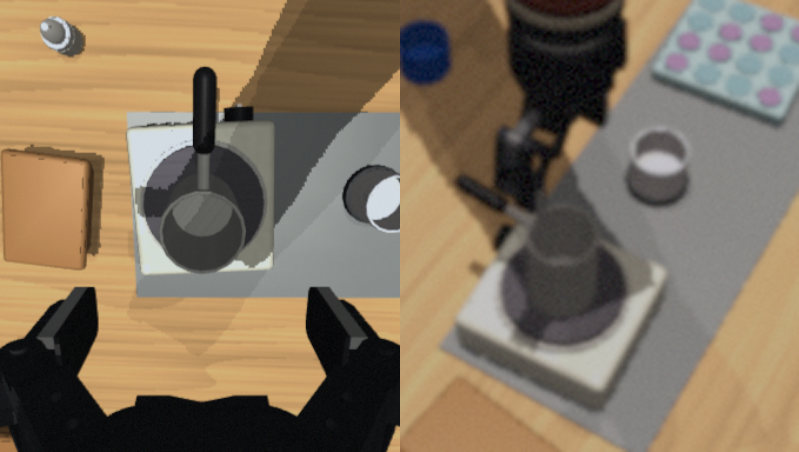

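The jug stands upright on the disc (left panel: rim at (203,232), disc at (204,203)) with its handle toward the front edge. The dropper is at (56,35) in that panel, and the tin and coaster look fine on the right. Numeric check, then on to the bottle.

Scaled: 0.367 m / 0.6 = 0.6117, 0.135 m / 0.6 = 0.225.

```bash
python3 - <<'E'
from h import *
_,K,E=load("wj3.npz")
for b in(0,.008): print("disc",plane(K,E,(253.4,172.5),.063-b).round(4),"rim",plane(K,E,(252.6,197.1),.143-b).round(4),"dropper",plane(K,E,(80+53/1.176,33/1.177),.045-b).round(4))
E
```

```text
disc [ 0.6196 -0.2234  0.063 ] rim [ 0.6208 -0.2245  0.143 ] dropper [ 0.4877 -0.3517  0.045 ]
disc [ 0.6214 -0.2233  0.055 ] rim [ 0.6234 -0.2244  0.135 ] dropper [ 0.4862 -0.3548  0.037 ]
```

Request:
{"api": "pendant", "payload": {"moves": [[[0,0,0,0.0333,0.075,0,0.085],[0,0,0,0.0667,0.15,0,0.085],[0,0,0,0.1083,0.225,0,0.085],[0,0,0,0.1417,0.3,0,0.085],[0,0,0,0.175,0.375,0,0.085],[0,0,0,0.2167,0.45,0,0.085],[0,0,0,0.25,0.525,0.0333,0.085],[0,0,0,0.2917,0.5917,0.0583,0.085],[0,0,0,0.3033,0.6117,0.0667,0.085],[0,0,0,0.3033,0.6117,0.0667,0.085],[0,0,0,0.3033,0.6117,0.0667,0.085]]]}}

```text
time_s: 23.9
eef_pos: [0.4243, 0.133, 0.1705]
tool_rot: [-0.0, -0.022, 1.0, -0.0]
contact_force: [0.1, 0.3, -0.8]
width: 0.0849
gripper_force: 0.0
```

```bash
python3 wr.py wb1; python3 - <<'E'
from seg import *
im,K,E=load("wb1.npz");print("expect",proj(K,E,(.424,.133,.082)))
c,K,E=blobs("wb1.npz",(195,120,310,240),lambda h,S,v:v<38)
print(cv2.fitEllipse(c),cv2.boundingRect(c),cv2.contourArea(c))
g=cv2.GaussianBlur(cv2.cvtColor(im,cv2.COLOR_RGB2GRAY),(3,3),0)[110:250,190:320]
print(cv2.HoughCircles(g,cv2.HOUGH_GRADIENT,1,10,param1=80,param2=10,minRadius=10,maxRadius=24))
cv2.imwrite("pics/wb1c.png",cv2.resize(im[100:260,180:330,::-1],None,fx=4,fy=4)[:600,:600])
E
```

```text
expect [250.72177152 190.76909655]
((254.5850067138672, 187.5214385986328), (32.13494110107422, 40.79814147949219), 177.9571075439453) (238, 168, 34, 41) 1023.5
[[[63.5 78.5 21. ]
  [64.5 60.5 12.7]
  [25.5 64.5 18.5]]]
```

```bash
python3 - <<'E'
from h import *
_,K,E=load("wb1.npz");_,K1,E1=load("top0.npz")
p=plane(K,E,(254.6,194.7),.082);print(p.round(4)); print(tri(ray(K,E,(254.6,194.7)),ray(K1,E1,(203,211.5))))
E
python3 go.py .4275 .136 .018
```

```text
[0.4273 0.1364 0.082 ]
(array([0.4241094 , 0.1347283 , 0.08812243]), np.float64(0.003987808843588552))
t 23.9 shift [-0.0029  0.0034  0.1529] rz None
```

View pics/wb1c.png

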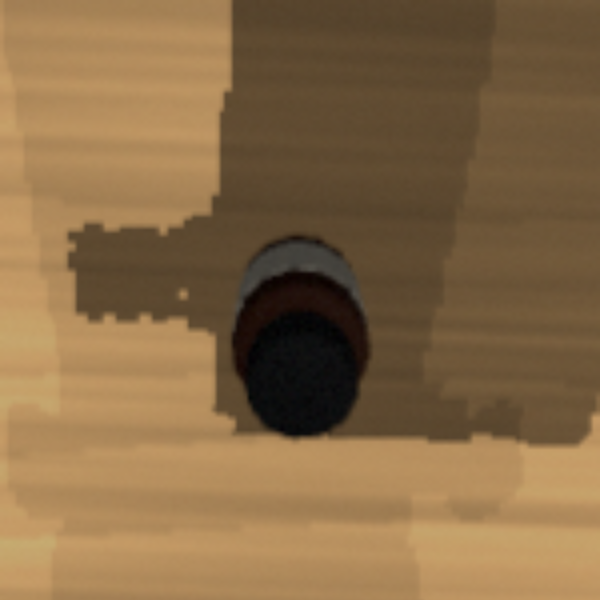

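The cap centre is at (303,375) in the crop, i.e. (255.5,193.5), which agrees with the estimate. Descend and grasp the bottle.

Request:
{"api": "pendant", "payload": {"moves": [[[0,0,0,-0.005,0.0058,0.075,0.07],[0,0,0,-0.005,0.0058,0.15,0.07],[0,0,0,-0.005,0.0058,0.2083,0.07],[0,0,0,-0.005,0.0058,0.2417,0.07],[0,0,0,-0.005,0.0058,0.255,0.07],[0,0,0,-0.005,0.0058,0.255,0.07],[0,0,0,-0.005,0.0058,0.255,0.07]]]}}

```text
time_s: 24.65
eef_pos: [0.4285, 0.1363, 0.0195]
tool_rot: [0.001, -0.021, 1.0, 0.0]
contact_force: [0.1, 0.5, 1.1]
width: 0.0698
gripper_force: 0.0
```

Request:
{"api": "pendant", "payload": {"moves": [[[0,0,0,0,0,0,0.05],[0,0,0,0,0,0,0.04],[0,0,0,0,0,0,0.022],[0,0,0,0,0,0,0.022],[0,0,0,0,0,0,0.022],[0,0,0,0,0,0,0.022]]], "grip_n": 35}}

```text
time_s: 25.25
eef_pos: [0.4282, 0.1366, 0.0192]
tool_rot: [0.001, -0.021, 1.0, -0.0]
contact_force: [-1.1, -2.3, 5.9]
width: 0.0312
gripper_force: 34.3
```

Request:
{"api": "pendant", "payload": {"moves": [[[0,0,0,0,0,-0.05,0.022],[0,0,0,0,0,-0.1333,0.022],[0,0,0,0,0,-0.2,0.022],[0,0,0,0,0,-0.2333,0.022],[0,0,0,0,0,-0.2333,0.022],[0,0,0,0,0,-0.2333,0.022]]]}}

```text
time_s: 25.85
eef_pos: [0.4273, 0.1368, 0.1578]
tool_rot: [-0.0, -0.021, 1.0, 0.0]
contact_force: [-0.2, 0.8, -1.9]
width: 0.031
gripper_force: 34.9
```

```bash
python3 go.py .686 -.0472 .158 1.613
```

```text
t 25.9 shift [-0.2507 -0.1948 -0.0003] rz 0.0
```

Scaled: -0.254 m / 0.6 = -0.4233, -0.195 m / 0.6 = -0.325.

Request:
{"api": "pendant", "payload": {"moves": [[[0,0,0,-0.06,-0.0467,0,0.022],[0,0,0,-0.12,-0.0933,0,0.022],[0,0,0,-0.18,-0.14,0,0.022],[0,0,0,-0.24,-0.1867,0,0.022],[0,0,0,-0.3,-0.2333,0,0.022],[0,0,0,-0.36,-0.28,0,0.022],[0,0,0,-0.4083,-0.3167,0,0.022],[0,0,0,-0.4233,-0.325,0,0.022],[0,0,0,-0.4233,-0.325,0,0.022],[0,0,0,-0.4233,-0.325,0,0.022]]]}}

```text
time_s: 26.85
eef_pos: [0.6882, -0.0469, 0.1564]
tool_rot: [-0.001, -0.021, 1.0, 0.001]
contact_force: [-0.4, -0.1, -0.9]
width: 0.031
gripper_force: 35.1
```

```bash
python3 go.py .6895 -.047 .0235 1.613
```

```text
t 26.9 shift [-0.0017 -0.0003  0.1329] rz 0.0
```

Scaled: 0.13 m / 0.6 = 0.2167, 0.125 m / 0.6 = 0.2083.

Request:
{"api": "pendant", "payload": {"moves": [[[0,0,0,-0.0017,0,0.0667,0.022],[0,0,0,-0.0017,0,0.1333,0.022],[0,0,0,-0.0017,0,0.1833,0.022],[0,0,0,-0.0017,0,0.2083,0.022],[0,0,0,-0.0017,0,0.2167,0.022],[0,0,0,-0.0017,0,0.2167,0.022],[0,0,0,-0.0017,0,0.2167,0.022],[0,0,0,-0.0017,0,0.2167,0.022]]]}}

```text
time_s: 27.65
eef_pos: [0.6916, -0.0476, 0.0303]
tool_rot: [0.001, -0.021, 1.0, -0.0]
contact_force: [-0.3, 0.4, -0.8]
width: 0.0311
gripper_force: 35.1
```

Request:
{"api": "pendant", "payload": {"moves": [[[0,0,0,0,0,0.0017,0.022],[0,0,0,0,0,0.0033,0.022],[0,0,0,0,0,0.0033,0.022]]]}}

```text
time_s: 27.95
eef_pos: [0.6904, -0.0474, 0.0262]
tool_rot: [-0.0, -0.021, 1.0, 0.0]
contact_force: [-0.1, -0.1, -1.3]
width: 0.0313
gripper_force: 35.1
```

Scaled: 0.003 m / 0.6 = 0.005, 0.002 m / 0.6 = 0.0033.

Request:
{"api": "pendant", "payload": {"moves": [[[0,0,0,0,0,0.0017,0.022],[0,0,0,0,0,0.0033,0.022],[0,0,0,0,0,0.005,0.022],[0,0,0,0,0,0.005,0.022]]]}}

```text
time_s: 28.35
eef_pos: [0.6902, -0.0473, 0.0229]
tool_rot: [-0.0, -0.021, 1.0, 0.0]
contact_force: [1.0, -0.2, -2.4]
width: 0.0308
gripper_force: 35.1
```

Request:
{"api": "pendant", "payload": {"moves": [[[0,0,0,0,0,0.0017,0.022],[0,0,0,0,0,0.0017,0.022]]]}}

```text
time_s: 28.55
eef_pos: [0.6905, -0.0474, 0.0223]
tool_rot: [0.0, -0.021, 1.0, 0.0]
contact_force: [-0.2, 0.3, -1.2]
width: 0.0309
gripper_force: 35.1
```

Scaled: 0.001 m / 0.6 = 0.0017.

Request:
{"api": "pendant", "payload": {"moves": [[[0,0,0,0,0,0.0017,0.022],[0,0,0,0,0,0.0017,0.022]]]}}

```text
time_s: 28.75
eef_pos: [0.6907, -0.0474, 0.0223]
tool_rot: [0.0, -0.021, 1.0, -0.0]
contact_force: [-2.5, -0.2, 6.7]
width: 0.0308
gripper_force: 35.8
```

Request:
{"api": "pendant", "payload": {"moves": [[[0,0,0,0,0,0,0.032],[0,0,0,0,0,0,0.036],[0,0,0,0,0,0,0.05],[0,0,0,0,0,0,0.06],[0,0,0,0,0,-0.0333,0.065],[0,0,0,0,0,-0.1,0.065],[0,0,0,0,0,-0.1667,0.065],[0,0,0,0,0,-0.2333,0.07],[0,0,0,0,0,-0.2833,0.07],[0,0,0,0,0,-0.2833,0.07],[0,0,0,0,0,-0.2833,0.07]]]}}

```text
time_s: 29.85
eef_pos: [0.6908, -0.0475, 0.1917]
tool_rot: [0.001, -0.021, 1.0, -0.0]
contact_force: [-0.4, 0.3, -0.9]
width: 0.0698
gripper_force: 0.0
```

```bash
python3 wr.py wb2;python3 go.py .484 -.352 .21 0.042; python3 - <<'E'
from seg import *
im,K,E=load("wb2.npz");print("expect",proj(K,E,(.6905,-.0474,.085)))
c,K,E=blobs("wb2.npz",(190,130,320,250),lambda h,S,v:v<42)
print(cv2.fitEllipse(c),cv2.boundingRect(c))
E
```

```text
t 29.9 shift [ 0.2188 -0.2957 -0.0197] rz -1.571
expect [250.77748885 184.81437037]
((250.98419189453125, 177.9657745361328), (30.870197296142578, 37.277732849121094), 179.9651336669922) (235, 160, 33, 38)
```

Bottle standing where placed (blob matches the earlier shape). On to the dropper, with the gripper turned so the jaws close along the mat's x.

Scaled: -0.2957 m / 0.6 = -0.4928, -0.28 m / 0.6 = -0.4667, 1.571 rad / 2 = 0.7855.

Request:
{"api": "pendant", "payload": {"moves": [[[0,0,0.07,0.0333,-0.045,-0.0333,0.07],[0,0,0.14,0.0667,-0.09,-0.0333,0.07],[0,0,0.21,0.1,-0.135,-0.0333,0.07],[0,0,0.28,0.1333,-0.18,-0.0333,0.07],[0,0,0.35,0.1667,-0.225,-0.0333,0.07],[0,0,0.42,0.2,-0.27,-0.0333,0.07],[0,0,0.49,0.2333,-0.3167,-0.0333,0.07],[0,0,0.56,0.2667,-0.3667,-0.0333,0.07],[0,0,0.63,0.3,-0.4167,-0.0333,0.07],[0,0,0.7,0.3333,-0.4667,-0.0333,0.07],[0,0,0.77,0.3647,-0.4928,-0.0333,0.07],[0,0,0.7855,0.3647,-0.4928,-0.0333,0.07]]]}}

```text
time_s: 31.1
eef_pos: [0.4816, -0.3537, 0.2089]
tool_rot: [-0.002, 0.695, 0.719, -0.0]
contact_force: [-0.4, 0.4, 0.9]
width: 0.0698
gripper_force: 0.0
```

Request:
{"api": "pendant", "payload": {"moves": [[[0,0,0,0,0,0.0833,0.07],[0,0,0,0,0,0.1,0.07],[0,0,0,0,0,0.1,0.07],[0,0,0,0,0,0.1,0.07]]]}}

```text
time_s: 31.5
eef_pos: [0.4844, -0.3518, 0.1519]
tool_rot: [-0.0, 0.692, 0.722, 0.0]
contact_force: [0.2, 0.2, 0.3]
width: 0.0702
gripper_force: 0.0
```

```bash
python3 wr.py wd1; python3 - <<'E'
from seg import *
im,K,E=load("wd1.npz");uv=proj(K,E,(.484,-.352,.04));print("expect",uv)
x,y=map(int,uv)
for s,v0 in((70,0),(60,120),(40,150)):
    c,K,E=blobs("wd1.npz",(max(0,x-60),max(0,y-60),min(x+60,511),min(y+50,240)),lambda h,S,v:(S<s)&(v>v0))
    r=cv2.boundingRect(c);print(s,cv2.fitEllipse(c),r,cv2.contourArea(c))
sub=im[y-40:y+45:5,x-40:x+45:5];hv=cv2.cvtColor(sub,cv2.COLOR_RGB2HSV)
for i in range(hv.shape[0]): print(" ".join(f"{a[1]:3d}/{a[2]:3d}" for a in hv[i]))
E
python3 go.py .484 -.352 .15 .042
```

```text
expect [250.30932883 185.10513193]
70 ((251.19903564453125, 182.69735717773438), (26.505807876586914, 31.849668502807617), 0.7550039887428284) (238, 167, 27, 32) 660.5
60 ((249.63441467285156, 175.0540313720703), (2.1464600563049316, 8.8440523147583), 88.25684356689453) (246, 174, 10, 3) 10.0
t 31.6 shift [ 0.0004 -0.0008  0.0028] rz 0.0Traceback (most recent call last):
  File "<stdin>", line 5, in <module>
  File "seg.py", line 8, in blobs
    c=max(cs,key=cv2.contourArea)+np.array([x0,y0])
      ~~~^^^^^^^^^^^^^^^^^^^^^^^^
ValueError: max() iterable argument is empty
```

Scaled: 0.157 m / 0.6 = 0.2617, -0.005 m / 0.6 = -0.0083.

Request:
{"api": "pendant", "payload": {"moves": [[[0,0,0,-0.0083,0,0.075,0.06],[0,0,0,-0.0083,0,0.15,0.06],[0,0,0,-0.0083,0,0.2083,0.06],[0,0,0,-0.0083,0,0.2417,0.06],[0,0,0,-0.0083,0,0.2583,0.06],[0,0,0,-0.0083,0,0.2617,0.06],[0,0,0,-0.0083,0,0.2617,0.06]]]}}

```text
time_s: 32.25
eef_pos: [0.4854, -0.3579, -0.0041]
tool_rot: [0.001, 0.692, 0.722, -0.0]
contact_force: [-0.6, 0.2, 1.1]
width: 0.0599
gripper_force: 0.0
```

Request:
{"api": "pendant", "payload": {"moves": [[[0,0,0,0,0,0,0.04],[0,0,0,0,0,0,0.032],[0,0,0,0,0,0,0.018],[0,0,0,0,0,0,0.018],[0,0,0,0,0,0,0.018],[0,0,0,0,0,0,0.018]]], "grip_n": 25}}

```text
time_s: 32.85
eef_pos: [0.4851, -0.3577, -0.0045]
tool_rot: [0.001, 0.692, 0.722, -0.0]
contact_force: [-0.3, 0.4, 6.6]
width: 0.0251
gripper_force: 24.4
```

Request:
{"api": "pendant", "payload": {"moves": [[[0,0,0,0,0,-0.05,0.018],[0,0,0,0,0,-0.1333,0.018],[0,0,0,0,0,-0.2167,0.018],[0,0,0,0,0,-0.3,0.018],[0,0,0,0,0,-0.3667,0.018],[0,0,0,0,0,-0.3667,0.018],[0,0,0,0,0,-0.3667,0.018]]]}}

```text
time_s: 33.55
eef_pos: [0.4849, -0.3575, 0.2152]
tool_rot: [0.001, 0.692, 0.722, -0.0]
contact_force: [0.5, 0.1, -0.8]
width: 0.0254
gripper_force: 24.7
```

```bash
python3 wr.py wd2;python3 go.py .6185 -.119 .21 .042;python3 - <<'E'
from seg import *
c,K,E=blobs("wd2.npz",(190,150,320,330),lambda h,S,v:(S<70)&(v>70))
print(cv2.boundingRect(c),cv2.contourArea(c))
E
```

```text
t 33.6 shift [0.2321 0.144  0.0035] rz -0.0
(224, 216, 56, 89) 3650.5
```

Scaled: 0.233 m / 0.6 = 0.3883, 0.22 m / 0.6 = 0.3667.

Request:
{"api": "pendant", "payload": {"moves": [[[0,0,0,0.0633,0.04,0,0.018],[0,0,0,0.1267,0.08,0,0.018],[0,0,0,0.19,0.12,0,0.018],[0,0,0,0.2533,0.16,0,0.018],[0,0,0,0.3167,0.2,0,0.018],[0,0,0,0.3667,0.2283,0,0.018],[0,0,0,0.3883,0.24,0,0.018],[0,0,0,0.3883,0.24,0,0.018],[0,0,0,0.3883,0.24,0,0.018],[0,0,0,0.3883,0.24,0,0.018]]]}}

```text
time_s: 34.6
eef_pos: [0.6179, -0.1195, 0.2137]
tool_rot: [-0.0, 0.693, 0.721, -0.0]
contact_force: [0.0, -0.7, 0.1]
width: 0.0254
gripper_force: 24.8
```

```bash
python3 go.py .6182 -.118 0.003 .042
```

```text
t 34.6 shift [0.0014 0.0005 0.2107] rz -0.001
```

Scaled: 0.21 m / 0.6 = 0.35, 0.204 m / 0.6 = 0.34.

Request:
{"api": "pendant", "payload": {"moves": [[[0,0,0,0.0017,0,0.0667,0.018],[0,0,0,0.0017,0,0.1333,0.018],[0,0,0,0.0017,0,0.2,0.018],[0,0,0,0.0017,0,0.2667,0.018],[0,0,0,0.0017,0,0.3167,0.018],[0,0,0,0.0017,0,0.34,0.018],[0,0,0,0.0017,0,0.35,0.018],[0,0,0,0.0017,0,0.35,0.018],[0,0,0,0.0017,0,0.35,0.018]]]}}

```text
time_s: 35.5
eef_pos: [0.6197, -0.118, 0.0062]
tool_rot: [0.001, 0.692, 0.722, 0.001]
contact_force: [0.3, -0.0, 0.7]
width: 0.0248
gripper_force: 24.8
```

Request:
{"api": "pendant", "payload": {"moves": [[[0,0,0,0,0,0.0017,0.018],[0,0,0,0,0,0.0033,0.018],[0,0,0,0,0,0.0033,0.018],[0,0,0,0,0,0.0033,0.018]]]}}

```text
time_s: 35.9
eef_pos: [0.6186, -0.1172, 0.0024]
tool_rot: [0.0, 0.692, 0.722, 0.0]
contact_force: [0.8, -0.5, 0.1]
width: 0.0247
gripper_force: 24.8
```

Scaled: 0.003 m / 0.6 = 0.005, 0.002 m / 0.6 = 0.0033.

Request:
{"api": "pendant", "payload": {"moves": [[[0,0,0,0,0,0.0017,0.018],[0,0,0,0,0,0.0033,0.018],[0,0,0,0,0,0.005,0.018],[0,0,0,0,0,0.005,0.018]]]}}

```text
time_s: 36.3
eef_pos: [0.6184, -0.1171, -0.0011]
tool_rot: [-0.0, 0.692, 0.722, -0.0]
contact_force: [-0.1, -0.1, -0.3]
width: 0.025
gripper_force: 24.8
```

Request:
{"api": "pendant", "payload": {"moves": [[[0,0,0,0,0,0.0017,0.018],[0,0,0,0,0,0.0017,0.018]]]}}

```text
time_s: 36.5
eef_pos: [0.6186, -0.1172, -0.0015]
tool_rot: [0.0, 0.692, 0.722, 0.0]
contact_force: [-1.5, 0.6, 3.4]
width: 0.025
gripper_force: 25.0
```

Contact. Release, rise, back off, and measure everything in the top view.

Scaled: -0.25 m / 0.6 = -0.4167, -0.2 m / 0.6 = -0.3333.

Request:
{"api": "pendant", "payload": {"moves": [[[0,0,0,0,0,0,0.028],[0,0,0,0,0,0,0.034],[0,0,0,0,0,0,0.05],[0,0,0,0,0,0,0.05],[0,0,0,0,0,-0.0333,0.05],[0,0,0,0,0,-0.1,0.05],[0,0,0,0,0,-0.1667,0.05],[0,0,0,0,0,-0.25,0.05],[0,0,0,0,0,-0.3333,0.05],[0,0,0,0,0,-0.4167,0.05],[0,0,0,0,0,-0.4167,0.05]]]}}

```text
time_s: 37.6
eef_pos: [0.6211, -0.1182, 0.2569]
tool_rot: [0.005, 0.692, 0.722, 0.002]
contact_force: [1.0, 0.1, 0.7]
width: 0.0498
gripper_force: 0.0
```

```bash
python3 go.py .42 .1 .25 .042
```

```text
t 37.6 shift [ 0.2265 -0.1918  0.0038] rz 0.0
```

Scaled: 0.37 m / 0.6 = 0.6167, 0.315 m / 0.6 = 0.525.

Request:
{"api": "pendant", "payload": {"moves": [[[0,0,0,0.0583,-0.0317,0,0.05],[0,0,0,0.1167,-0.0633,0,0.05],[0,0,0,0.175,-0.095,0,0.05],[0,0,0,0.2333,-0.1267,0,0.05],[0,0,0,0.2917,-0.1583,0,0.05],[0,0,0,0.35,-0.19,0,0.05],[0,0,0,0.4083,-0.2217,0,0.05],[0,0,0,0.4667,-0.2533,0,0.05],[0,0,0,0.525,-0.285,0,0.05],[0,0,0,0.6167,-0.3333,0,0.05],[0,0,0,0.6167,-0.3333,0,0.05],[0,0,0,0.6167,-0.3333,0,0.05]]]}}

```text
time_s: 38.8
eef_pos: [0.4024, 0.2454, 0.2484]
tool_rot: [0.0, 0.691, 0.723, 0.0]
contact_force: [0.7, 0.2, 0.3]
width: 0.0503
gripper_force: 0.0
```

```bash
python3 - <<'E'
from station import arm
from h import *
for n in("top","scene"):
    d=arm.get_image(n);im=d["image"];K,E=d["K"],d["extrinsics"];b=np.load(n+"0.npz")["image"]
    np.savez(n+"9.npz",image=im,K=K,extrinsics=E)
    diff=np.abs(im.astype(int)-b).sum(2);diff=cv2.blur(diff.astype(np.float32),(3,3))
    for nm,P in(("tin",(.6155,-.05,.05)),("jug",(.622,-.225,.14)),("bottle",(.6905,-.0474,.09)),("bottlemid",(.6905,-.0474,.03)),("dropper",(.6186,-.1175,.04)),("tinold",(.4345,.008,.02)),("jar",(.6,.38,.07)),("box",(.62,-.34,.045))):
        u,v=map(int,proj(K,E,P).round());
        print(n,nm,(u,v),"diff",diff[v,u].round(0),"rgb",im[v,u])
    m=(diff>60).astype(np.uint8);nn,l,s,c=cv2.connectedComponentsWithStats(m)
    print([(c[i].round(0).tolist(),int(s[i][4])) for i in range(1,nn) if s[i][4]>25])
E
```

```text
top tin (272, 153) diff 216.0 rgb [168 174 174]
top jug (338, 144) diff 61.0 rgb [36 35 32]
top bottle (273, 124) diff 211.0 rgb [19 20 21]
top bottlemid (272, 131) diff 246.0 rgb [17  2  1]
top dropper (295, 154) diff 42.0 rgb [109 105  95]
top tinold (249, 214) diff 122.0 rgb [171 132  66]
top jar (124, 147) diff 244.0 rgb [16  9  3]
top box (371, 157) diff 57.0 rgb [159 107  51]
[([265.0, 196.0], 108435), ([5.0, 124.0], 254), ([14.0, 146.0], 479), ([180.0, 157.0], 36), ([432.0, 166.0], 255), ([458.0, 173.0], 61), ([476.0, 181.0], 52), ([201.0, 185.0], 28), ([39.0, 204.0], 100), ([15.0, 257.0], 1297), ([95.0, 294.0], 248), ([49.0, 348.0], 6783), ([27.0, 304.0], 66), ([450.0, 308.0], 113), ([100.0, 315.0], 62), ([24.0, 314.0], 33), ([455.0, 318.0], 46), ([438.0, 319.0], 52), ([248.0, 334.0], 280), ([436.0, 328.0], 84), ([211.0, 339.0], 101), ([275.0, 342.0], 94), ([442.0, 336.0], 41), ([460.0, 336.0], 42), ([446.0, 343.0], 28), ([264.0, 36
[... 200 characters left out ...]

scene bottlemid (315, 245) diff 202.0 rgb [56 49 40]
scene dropper (274, 249) diff 40.0 rgb [109 100  96]
scene tinold (240, 190) diff 96.0 rgb [168 138  95]
scene jar (358, 121) diff 6.0 rgb [160 125  88]
scene box (221, 321) diff 4.0 rgb [149 108  70]
[([74.0, 5.0], 425), ([138.0, 19.0], 1871), ([246.0, 88.0], 9303), ([70.0, 46.0], 151), ([105.0, 45.0], 272), ([63.0, 72.0], 834), ([93.0, 61.0], 236), ([154.0, 72.0], 587), ([112.0, 89.0], 188), ([140.0, 146.0], 127), ([239.0, 190.0], 433), ([207.0, 220.0], 1241), ([287.0, 235.0], 550), ([314.0, 241.0], 397), ([249.0, 255.0], 305), ([274.0, 257.0], 71), ([231.0, 267.0], 67), ([251.0, 268.0], 60), ([219.0, 270.0], 29), ([168.0, 302.0], 171)]
```

```bash
python3 - <<'E'
from h import *
im,K,E=load("scene9.npz");b,_,_=load("scene0.npz")
diff=cv2.blur(np.abs(im.astype(int)-b).sum(2).astype(np.float32),(3,3))
n,l,s,c=cv2.connectedComponentsWithStats((diff>45).astype(np.uint8))
for i in range(1,n):
    if s[i][4]>25 and 225<c[i][0]<330 and 205<c[i][1]<300: print(s[i],c[i].round(1))
for nm,P,h in(("tin",(.6155,-.05),(.013,.053)),("bottle",(.6905,-.0474),(.003,.093)),("dropper",(.6186,-.1175),(.003,.037,.058)),("jug",(.622,-.225),(.063,.143))):
    print(nm,[proj(K,E,(*P,z)).round(0).tolist() for z in h])
im,K,E=load("top9.npz")
u,v=map(int,proj(K,E,(.6186,-.1175,.04)));g=cv2.cvtColor(im,cv2.COLOR_RGB2GRAY)
print((u,v));print(g[v-9:v+13,u-9:u+10])
E
```

```text
[274 219  26  30 592] [286.6 234.4]
[305 225  18  33 429] [314.1 241.2]
[269 248  12  14 109] [274.4 255.7]
tin [[287.0, 236.0], [288.0, 226.0]]
bottle [[313.0, 251.0], [317.0, 229.0]]
dropper [[274.0, 258.0], [274.0, 250.0], [275.0, 245.0]]
jug [[251.0, 278.0], [251.0, 258.0]]
(294, 154)
[[120 118 119 120 119 118 120 118 118 118 118 117 118 118 118 119 117 116
  118]
 [117 123 119 119 121 122 123 117 118 118 120 118 118 119 120 119 117 121
  118]
 [118 122 121 119 122 123 117 119 120 119 121 121 120 120 121 121 119 121
  122]
 [121 121 122 117 120 120 119 120 122 118 121 121 117 120 120 122 120 120
  118]
 [122 122 122 122 120 119 117 119 121 121 123 119 119 122 120 120 119 119
  118]
 [120 118 120 120 121 123 124 122 119 121 123 123 121 123 119 118 121 121
  122]
 [124 118 123 120 121 121 127 138 120 115 121 124 128 119 123 119 120 119
  119]
 [124 123 125 122 123 120 129 132 107 133 152 126 120 135 124 119 119 119
  120]
 [124 121 121 123 121 133 143 110  97 121 140 117 112 140 125 121 120 121
  124]
 [123 122 121 123 114 131 148  84  91 102 105  99 121 153 125 121 121 121
  121]

[... 272 characters left out ...]
 100 129 141 139 118 107 118 125 126 125 123
  120]
 [126 122 126 105  53  46  50  54  84 101  95  71  70 115 122 126 123 123
  124]
 [122 126 127 121  93  45  50  42  48  50  51  58  90 122 123 125 122 125
  123]
 [126 124 124 126 105  52  48  43  48  47  46  75 116 125 123 120 123 122
  126]
 [128 129 125 123 118 107 107 105 110 107 107 114 125 124 127 124 124 125
  127]
 [129 125 124 124 124 127 128 125 125 126 124 126 124 123 126 124 122 127
  127]
 [127 128 127 130 124 124 125 126 127 124 124 126 128 126 124 126 126 125
  127]
 [126 125 126 124 127 129 125 130 122 125 129 126 124 123 125 126 121 125
  124]
 [128 128 128 127 127 127 127 127 126 127 128 126 130 125 125 123 124 125
  121]]
```

All five pieces match their expected positions in both views. The dropper shows as a white ring around its cap at about (294,155), so it is upright. The tin is at (287,234), the bottle at (314,241) and the jug at (251,265) in the scene view. Handing in.

```bash
python3 -c "
from station import arm
print(arm.finish_job())"
```

```text
the job is handed in; nothing more can be done
None
```

The candle-making place is laid out as asked and handed in at about 39 s of robot time; the camera checks put every piece in place, but the hand-in returned no verdict.

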